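# Charge the lamp battery: clear the charger, seat the battery, wind the timer

### The job

Get the bike-lamp battery charging: first take the blue tire lever off the charger and lay it flat in the aluminium tray, then lift the battery from the sloping red rack and seat it flat and fully home in the charger's pocket, nose end into the narrow end, and last wind the orange timer knob clockwise until its white pointer is on the green mark. The charger stands loose and its timer is stiff, so press it down while you turn: it must not slide or swivel more than 15 mm from where it stands. Do not knock, shift or tip over the green bottle cage, the steel socket case, the white lube can or the valve extender.

Things in the scene. Friction and masses are not known exactly. Their poses are not given: they have to be found in the camera images.
- charger: Loose grey plastic charger, 0.22 kg, 140 (x) by 170 (y) by 36 mm tall, on four small hard feet (friction about 0.28) on the square bamboo board, whose top is at z = 0.018. Origin: centre of its underside. Battery pocket on its +y side, timer knob on its -y side. Its flat deck is 36 mm above the origin.
- pocket (a point): Centre of the battery pocket's floor, at (0, 42, 20) mm in the charger, with its axes: x along the pocket to its narrow nose end, y away from the knob, z up. The pocket is 16 mm deep below the deck and 2.5 mm larger than the battery all round: 61 mm wide from x = -57.5 to 37.5 mm, then 39 mm wide to x = 57.5 mm.
- knob_axis (a point): Point on the knob's upright axis, at (0, -48, 54) mm in the charger (its axes), 18 mm above the deck. Knob: black skirt disc 60 mm across, 6 mm thick, on the deck; on it, centred, an orange grip bar 52 mm long, 16 wide, 26 tall (6 to 32 mm above the deck). A white line on top marks the bar's pointer end. White ticks and one green mark on the deck around it.
- timer (a joint): Timer knob angle, rad, growing clockwise from above, range 0 to 2.4; pointer on the green mark at 1.6. The pointer's direction in the charger's axes is (0.8 - value) from +x towards +y. It stays where left. Turning takes 0.40 N m, more than the charger's own weight resists: push down on the knob with about 18 to 20 N while turning, gripping firmly (50 N or so).
- battery_mid (a point): Centre (half-way up) of the black battery, loose, 0.22 kg, 110 (x) by 56 (y) by 44 mm (z). Main block from x = -55 to 35 mm, yellow nose 34 mm wide from there to x = 55. It starts on the rack's 28 degree slope, so its z axis leans 28 degrees towards the robot's side; nothing stands beside its long sides. Seated: 22 mm above the pocket point, x axes parallel.
- rack: Fixed red sheet-metal rack, 130 by 100 mm, highest edge about 90 mm above the board; its face slopes 28 degrees up along its +x, with a 12 mm tall lip along the low edge (robot's side) on which the battery's rear end rests, nose at the high end. Origin: centre of its underside.
- lever_mid (a point): Centre (half-way up) of the blue plastic tire lever, 35 g, 120 mm long (x) by 20 mm wide (y; 14 mm over its last 30 mm) by 10 mm thick (z). At the start it lies flat on the charger's deck across the pocket mouth, bridging it.
- tray_floor (a point): Centre of the inner floor of the fixed aluminium tray, 4 mm above the board. Inside it is 162 mm (x) by 82 mm (y); outside 170 by 90 mm; its rim is 26 mm above this point.
- cage_mid (a point): Centre of the green bottle cage standing upright and loose on the board: 82 mm diameter, 130 mm tall, this point 65 mm above its foot. Bystander.
- case_mid (a point): Centre of the closed stainless steel socket set case, 100 (x) by 160 (y) by 42 mm, loose on the board, 0.95 kg. Bystander.
- can_mid (a point): Centre of the white chain-lube can with a red cap standing loose on the board: 52 mm diameter, 118 mm tall, 0.28 kg. Bystander.
- extender_mid (a point): Centre of the aluminium valve extender lying on the board, 94 mm long (x) and 12 mm thick, 15 g. Bystander.
There are look-alikes about, which are no part of the job. Leave any pink or purple look-alike of the part that bears battery_mid alone.

How it is judged:
By the outcome, as a careful person would: the job done as asked, in the order asked, and still so for the second after the job is handed in, with the robot touching nothing.
It also fails if it takes over 70 s, if anything falls off the work surface, if the arm or the gripper's body presses on something with over 40 N, if the wrist force passes 120 N, or if a joint passes its speed limit or range.

### The arm

A 7-joint arm with a two-finger parallel gripper is mounted at the origin on the work surface. World frame = base frame: x ahead of the robot, y to its left, z up, the work surface at z = 0. Lengths are in m, angles in rad, forces in N, time in s.
With the tool pointing down it reaches from about 0.35 to 0.775 m from the base axis. Payload 3.1 kg.
Tool frame: the origin (TCP) lies on the centre line of the jaws, within the pads' length; the fingertips stand 25 mm ahead of it and the grasp point (between the pads) lies 6 mm ahead of it (ctrl.tip_extent is the distance from the TCP to the fingertips, in m); z points along the fingers, y is the direction in which the jaws open and shut (so a half turn about z gives the same grasp; the last joint's range is limited). The gripper opens to 85 mm and grips with 20 to 120 N. Pads are 22 mm wide; open, the fingers measure 114 mm over their backs; the gripper's body (76 mm by 85 mm) begins 54 mm behind the grasp point. The pads swing forward as they close: fully open they stand 13 mm farther back than shut.
Start: joints at [-1.307, 0.311, 0.014, 1.512, -0.004, 1.319, -0.027], TCP at [0.166, 0.525, 0.256] pointing down, gripper open.
Joint ranges: [-2.7, 2.7], [-0.3, 1.91], [-1.27, 1.3], [0.12, 2.57], [-1.44, 4.58], [0.2, 2.03], [-3.05, 3.05]. Speed limits (rad/s): [2.79, 2.79, 3.14, 3.14, 3.14, 3.14, 3.14].

### API

Orientations are given as a rotation vector (axis times angle).
In Python, from plant import ctrl, capture, camera_info gives the robot as it stands.
- The arm moves only by the tool arm_command, never from a script. Its argument "motion" is a list of rows, each an object with "xyz": the shift along the tool's x, y, z in mm, a list of three; "roll": the turn about the tool's z in rad; "claw": the opening, from 0 (shut) to 1 (fully open). A call has 1 to 10 rows; each row shifts and turns the commanded pose from where the row before left it, along the tool's axes as they then stand; what a row does not reach is not made up. A row lasts 1/12 s, in which the tool goes at most 41.7 mm and 7.16 degrees, less where a joint would pass 70% of its speed; a pose out of reach is approached as far as the arm can. A call with a gripper value outside its range is refused whole. The fingers move at their own pace and stop on an object; "squeeze" is the grip in N (left out, the last holds). Time passes only in rows, so rows that do not move let the fingers close. It gives the time, the measured TCP pose, the force and the opening at its end, in the units of the state.
- ctrl.read_state(): the state, without advancing time (a new reading comes with each control period).
- capture(name): name is "scene" or "top"; returns the picture (420x560x3 uint8, red, green, blue); there is no depth.
- camera_info(name): a dict with "fx", "fy", "cx", "cy" (pixels), "R" (3x3) and "t" (3): a world point X has camera coordinates R X + t. Camera axes: x right, y down, z forward; pixel columns grow to the right and rows downward; lengths in m; the calibration is good to about 2 mm. A picture is of the moment at which its call begins. camera_info takes no time and is no camera call.
- ctrl.close_job(): hands the job in, once; it reports no verdict.
The state is a dict: "t": time; "qpos": joint angles; "joint_vel": joint speeds; "tau": joint torques, N m; "position": TCP position; "eef_rot": TCP orientation; "contact_force": force on the tool from outside, world axes, zero at the start; "torque": the same for the moment, N m; "grip_width": finger opening in m.
Only numpy, scipy, OpenCV 4.12 (cv2) and the standard library are available. Lean on these libraries where they do the work, as an engineer would, in place of code of your own. Each camera call takes 0.05 s, during which the arm holds its last target.

## Working session

There is one attempt and no reset: what is moved stays moved. The work goes in short steps, Python scripts to look and compute and a tool call to move; the robot and the scene stay as the last step left them, time stands still between calls to the robot, and variables do not carry over. Pictures are saved under pics/ and viewed, and the job is handed in when it is done.

Besides the shell and the picture viewer there is one more tool, called as name([rows], argument=value, ...), one row to a line, values as JSON. arm_command: Moves the arm, as the interface text tells. Its arguments: {"type":"object","properties":{"motion":{"type":"array"},"squeeze":{"type":"number"}},"required":["motion"]}

```bash
ls; mkdir -p pics
python3 - <<'E'
from plant import ctrl,capture,camera_info
import cv2
for n in("scene","top"):
    im=capture(n); cv2.imwrite(f"pics/{n}0.png",im[:,:,::-1])
    print(n,camera_info(n))
s=ctrl.read_state();print(s)
E
```

```text
pics
scene {'fx': 450.5710723156821, 'fy': 450.5710723156821, 'cx': 283.24051478031146, 'cy': 211.43145524502708, 'R': array([[-0.76312149,  0.64596326, -0.01941787],
       [ 0.38198359,  0.4266202 , -0.81980714],
       [-0.52128123, -0.63302976, -0.57231041]]), 't': array([ 0.48950018, -0.10877977,  1.37384737])}
top {'fx': 428.63112206659713, 'fy': 428.63112206659713, 'cx': 280.0546692356682, 'cy': 210.90821300020937, 'R': array([[ 0.01327326, -0.99975213,  0.01787449],
       [-0.98291221, -0.01632777, -0.18334934],
       [ 0.18359575, -0.01513541, -0.9828853 ]]), 't': array([-0.09382069,  0.607562  ,  0.82096747])}
{'t': 0.1, 'qpos': array([-1.30669327,  0.31164932,  0.01397415,  1.51288626, -0.00437864,
        1.31918722, -0.02721013]), 'joint_vel': array([-0.00040004, -0.00209954, -0.00025871, -0.00270746, -0.00110199,
        0.0009854 ,  0.0015672 ]), 'tau': array([ 9.77843738e-04, -3.80848002e+01,  1.46674225e-01, -2.31239337e+01,
        1.23443719e-02,  8.08720593e-03,  6.39092704e-06]), 'position': array([0.16538634, 0.52392475, 0.25533183]), 'eef_rot': array([-0.47831221, -3.10474583,  0.00328041]), 'contact_force': array([-0.27862975,  0.41383034, -0.47982609]), 'torque': array([-0.01289385,  0.01907331,  0.02501848]), 'grip_width': 0.0857049921393692}
```

View pics/scene0.png

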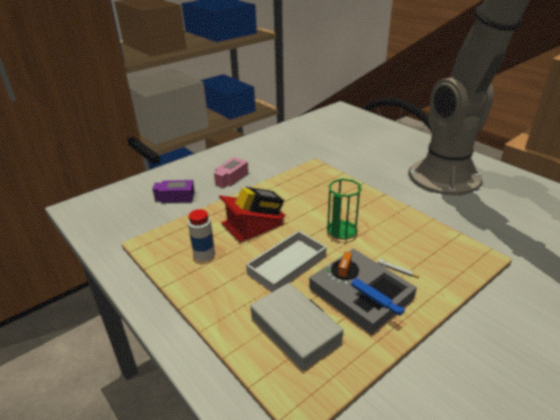

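View pics/top0.png

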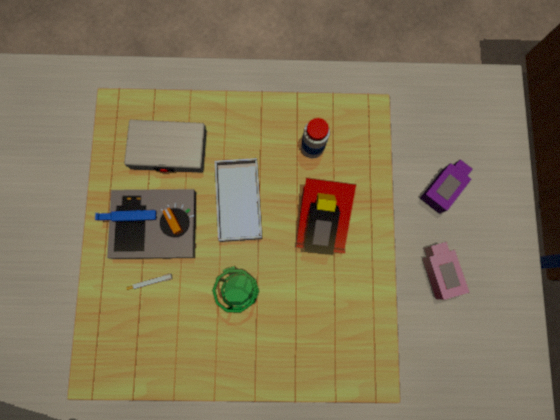

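```bash
cat > h.py <<'E'
import numpy as np, cv2
from plant import ctrl,capture,camera_info
from scipy.spatial.transform import Rotation as Rn
def ray(n,u,v):
    c=camera_info(n);R=c['R'];d=R.T@np.array([(u-c['cx'])/c['fx'],(v-c['cy'])/c['fy'],1.]);return -R.T@c['t'],d
def onz(n,u,v,z):
    o,d=ray(n,u,v);return o+d*(z-o[2])/d[2]
def proj(n,X):
    c=camera_info(n);p=c['R']@np.asarray(X)+c['t'];return np.array([c['fx']*p[0]/p[2]+c['cx'],c['fy']*p[1]/p[2]+c['cy']])
def crop(im,x0,y0,x1,y1,name,k):
    cv2.imwrite(name,cv2.resize(im[y0:y1,x0:x1,::-1],None,fx=k,fy=k,interpolation=cv2.INTER_CUBIC))
def st():
    s=ctrl.read_state();print('t %.2f'%s['t'],'p',s['position'].round(4),'rv',s['eef_rot'].round(3),'F',s['contact_force'].round(1),'T',s['torque'].round(2),'w %.4f'%s['grip_width'],'q',s['qpos'].round(2));return s
E
python3 - <<'E'
from h import *
a=cv2.imread('pics/top0.png')[:,:,::-1];b=cv2.imread('pics/scene0.png')[:,:,::-1]
crop(a,85,110,275,270,'pics/t1.png',4)
crop(a,280,100,400,270,'pics/t2.png',3.5)
crop(b,230,220,430,340,'pics/s1.png',4)
crop(b,180,160,330,260,'pics/s2.png',5)
E
```

```text
(no output)
```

View pics/t1.png

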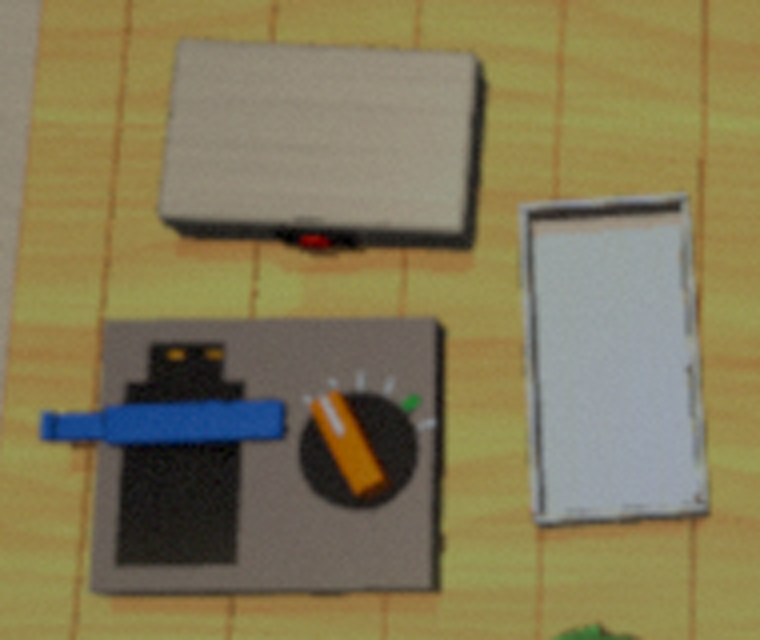

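View pics/t2.png

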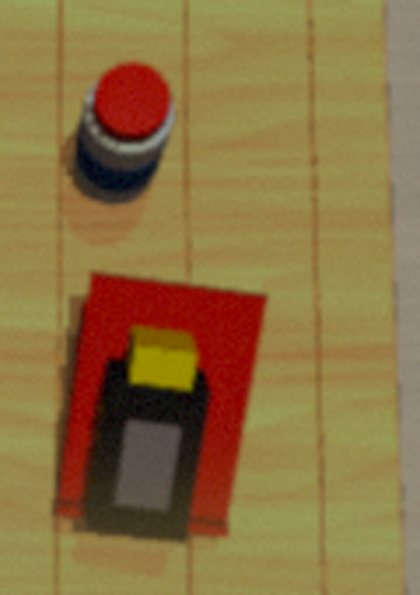

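View pics/s1.png

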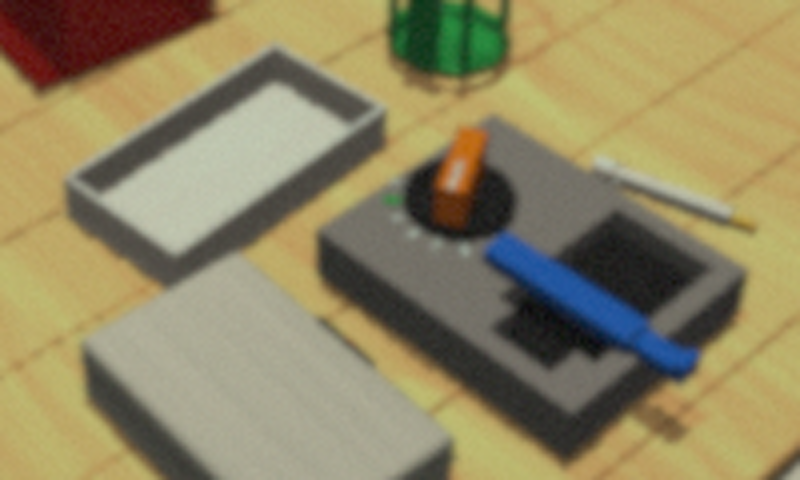

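View pics/s2.png

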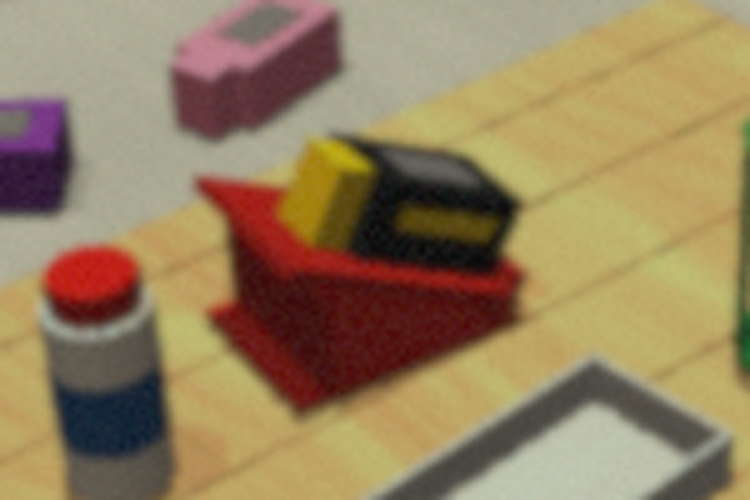

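```bash
cat >> h.py <<'E'
def unc(pts,x0,y0,k): return (np.array(pts,float)+.5)/k-.5+np.array([x0,y0])
from scipy.optimize import least_squares
def fit(obs):  # obs: list (cam, local pts Nx3(m), px Nx2) -> x,y,yaw with z in local
    def pose(p,L):
        c,s=np.cos(p[2]),np.sin(p[2]);return np.c_[p[0]+c*L[:,0]-s*L[:,1],p[1]+s*L[:,0]+c*L[:,1],L[:,2]]
    def f(p):
        r=[]
        for n,L,P in obs: r+=[(proj(n,X)-q) for X,q in zip(pose(p,L),P)]
        return np.concatenate(r)
    best=None
    for y0 in (0,np.pi/2,np.pi,-np.pi/2):
        r=least_squares(f,[.5,.2,y0],x_scale=[.01,.01,.02])
        if best is None or r.cost<best.cost: best=r
    return best.x,f(best.x).reshape(-1,2)
E
python3 - <<'E'
from h import *
for n in('top','scene'):
    c=camera_info(n);print(n,-c['R'].T@c['t'])
L=np.array([[70,85,54],[70,-85,54],[-70,-85,54],[-70,85,54]])/1e3
T=unc([(104,320),(436,320),(434,592),(92,592)],85,110,4)
print([onz('top',*p,.054).round(4) for p in T])
S=unc([(494,118),(745,272),(570,418),(320,235)],230,220,4)
# scene corners: guess
P=[onz('scene',*p,.054).round(4) for p in S];print(P)
Ls=np.array([[-70,-85,54],[-70,85,54],[70,85,54],[70,-85,54]])/1e3
for o in([('top',L,T)],[('scene',Ls,S)],[('top',L,T),('scene',Ls,S)]):
    x,r=fit(o);print(x.round(4),r.round(1).tolist())
E
```

```text
top [ 0.44769928 -0.07145161  0.91998995]
scene [1.13126104 0.59989478 0.70659378]
[array([0.6483, 0.2648, 0.054 ]), array([0.6512, 0.0945, 0.054 ]), array([0.5112, 0.0884, 0.054 ]), array([0.5087, 0.2589, 0.054 ])]
[array([0.5154, 0.096 , 0.054 ]), array([0.5108, 0.2623, 0.054 ]), array([0.6498, 0.2667, 0.054 ]), array([0.6533, 0.1007, 0.054 ])]
[0.5798 0.1766 0.0271] [[0.6, 0.4], [0.5, -0.4], [-0.6, -0.5], [-0.5, 0.6]]
[0.5821 0.1809 0.0245] [[-0.2, -0.6], [1.0, 0.3], [0.4, 0.3], [-1.3, -0.6]]
[0.5804 0.1784 0.0261] [[-0.2, 0.0], [-0.3, -0.6], [-1.5, -0.8], [-1.4, 0.2], [-0.6, -1.5], [0.5, -0.8], [-0.0, -0.9], [-1.5, -1.5]]
```

Run:
```python
from h import *
print('tip',ctrl.tip_extent, [a for a in dir(ctrl) if a[0]!='_'])
s=st();print(Rn.from_rotvec(s['eef_rot']).as_matrix().round(3))
a=cv2.imread('pics/top0.png');h=cv2.cvtColor(a,cv2.COLOR_BGR2HSV)
b=cv2.imread('pics/scene0.png');hb=cv2.cvtColor(b,cv2.COLOR_BGR2HSV)
def mask(h,lo,hi,box):
    m=cv2.inRange(h,lo,hi);z=np.zeros_like(m);x0,y0,x1,y1=box;z[y0:y1,x0:x1]=m[y0:y1,x0:x1];return z
m=mask(h,(105,120,60),(125,255,255),(85,190,170,240))
r=cv2.minAreaRect(cv2.findNonZero(m));print('lever',r)
box=cv2.boxPoints(r);W=[onz('top',*p,.063) for p in box];print(np.round(W,4))
mid=np.mean(W,0);print('mid',mid)
mb=mask(hb,(105,120,60),(125,255,255),(340,270,420,330));rb=cv2.minAreaRect(cv2.findNonZero(mb))
print('lever scene',rb, onz('scene',*rb[0],.062), [onz('scene',*p,.062).round(4) for p in cv2.boxPoints(rb)])
m=mask(h,(8,150,100),(20,255,255),(150,195,190,245));r=cv2.minAreaRect(cv2.findNonZero(m));print('bar',r,[onz('top',*p,.08).round(4) for p in cv2.boxPoints(r)])
# tray rim corners by eye z=.048 (rim=.018+.004+.026)
T=unc([(522,203),(689,196),(708,516),(537,525)],85,110,4)
L=np.array([[85,45,48],[85,-45,48],[-85,-45,48],[-85,45,48]])/1e3
print('tray',*fit([('top',L,T)]))
# battery & rack in top
R=unc([(92,273),(267,296),(229,537),(54,515)],280,100,3.5)
print('rack corners hi z .108, low z?',[onz('top',*p,z).round(4) for p,z in zip(R,(.108,.108,.06,.06))])
m=mask(h,(24,150,80),(34,255,255),(310,190,345,215));print(cv2.minAreaRect(cv2.findNonZero(m)))
```

```text
tip 0.025 ['PlanningError', 'close_job', 'read_state', 'tip_extent']
t 0.10 p [0.1654 0.5239 0.2553] rv [-4.780e-01 -3.105e+00  3.000e-03] F [-0.3  0.4 -0.5] T [-0.01  0.02  0.03] w 0.0857 q [-1.31  0.31  0.01  1.51 -0.    1.32 -0.03]
[[-0.954  0.301 -0.001]
 [ 0.301  0.954 -0.002]
 [-0.    -0.002 -1.   ]]
lever ((125.5, 215.0), (10.0, 59.0), 90.0)
[[0.6035 0.287  0.063 ]
 [0.6054 0.1685 0.063 ]
 [0.585  0.1672 0.063 ]
 [0.583  0.2852 0.063 ]]
mid [0.59422622 0.22696913 0.063     ]
lever scene ((377.2264709472656, 295.64410400390625), (58.289337158203125, 10.660813331604004), 32.47119140625) [0.59314321 0.23010231 0.062     ] [array([0.6105, 0.1735, 0.062 ]), array([0.5823, 0.1632, 0.062 ]), array([0.5767, 0.2835, 0.062 ]), array([0.6029, 0.2904, 0.062 ])]
bar ((171.20001220703125, 219.90003967285156), (25.043960571289062, 8.497058868408203), 63.43495178222656) [array([0.6013, 0.1503, 0.08  ]), array([0.6093, 0.1357, 0.08  ]), array([0.5647, 0.111 , 0.08  ]), array([0.5569, 0.1255, 0.08  ])]
tray [0.63444016 0.00253897 0.07918855] [[-0.27485786  0.52609531]
 [ 0.59902869 -0.19169699]
 [ 0.52958545 -0.44151245]
 [-0.83841867  0.10694359]]
rack corners hi z .108, low z? [array([ 0.6665, -0.1337,  0.108 ]), array([ 0.655 , -0.2317,  0.108 ]), array([ 0.5243, -0.2165,  0.06  ]), array([ 0.5354, -0.1159,  0.06  ])]
((326.10003662109375, 204.7000274658203), (18.481176376342773, 11.287160873413086), 7.125016689300537)
```

Run:
```python
from h import *
b=cv2.imread('pics/scene0.png')[:,:,::-1]
a=cv2.imread('pics/top0.png')[:,:,::-1]
x=np.clip(b.astype(float)*1.6,0,255).astype(np.uint8)
crop(x,225,180,295,240,'pics/s3.png',11)
x=np.clip(a.astype(float)*1.6,0,255).astype(np.uint8)
crop(x,290,170,365,260,'pics/t3.png',6.5)
```

```text
(no output)
```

View pics/s3.png

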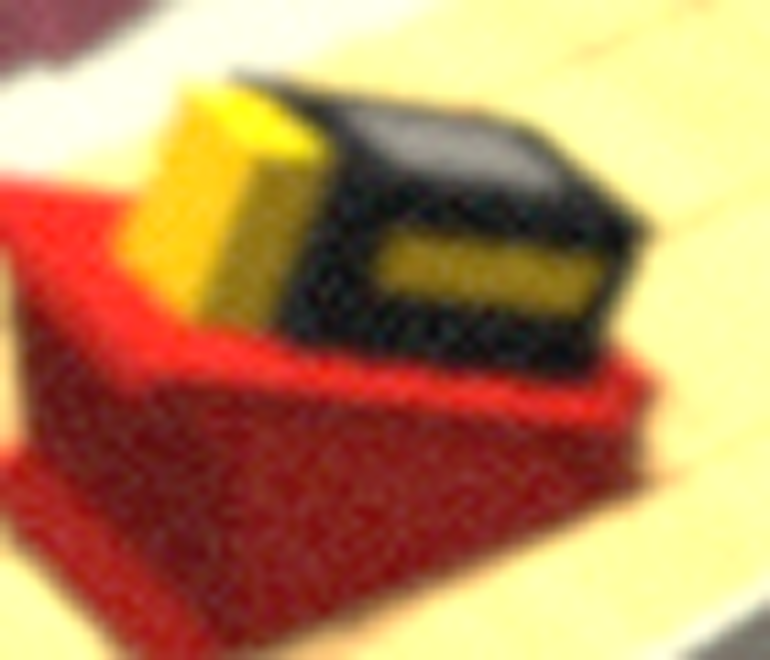

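View pics/t3.png

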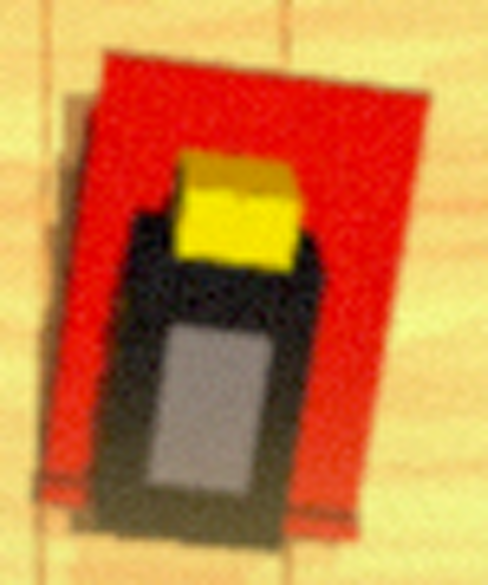

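Run:
```python
from h import *
LT=np.array([[55,17,22],[55,-17,22],[35,17,22],[35,-17,22],[55,17,-22],[55,-17,-22],[-55,28,22],[-55,-28,22]])/1e3
PT=unc([(178,188),(301,203),(173,258),(295,271),(182,152),(295,163),(75,530),(280,548)],290,170,6.5)
LS=np.array([[55,17,22],[55,-17,22],[55,17,-22],[55,-17,-22],[35,17,22],[-55,28,22],[-55,28,-22]])/1e3
PS=unc([(250,160),(190,90),(200,320),(115,245),(330,155),(650,225),(595,375)],225,180,11)
def X(p,L): return p[:3]+L@(Rn.from_euler('z',p[3])*Rn.from_euler('y',-28,degrees=True)).as_matrix().T
for o in ([('top',LT,PT)],[('scene',LS,PS)],[('top',LT,PT),('scene',LS,PS)]):
    f=lambda p:np.concatenate([proj(n,x)-q for n,L,P in o for x,q in zip(X(p,L),P)])
    r=least_squares(f,[.6,-.17,.09,-.1]);print(r.x.round(4),r.fun.round(1))
# lever direction, cage, can, extender, case
lv=unc([(41,427),(285,420)],85,110,4);W=[onz('top',*p,.062) for p in lv];print('lever',W,np.mean(W,0))
print('cage top',onz('top',236,285,.148),'base',onz('top',240,295,.02),'can',onz('top',317,128,.136))
C=unc([(180,40),(480,55),(470,240),(162,215)],85,110,4);print('case',[onz('top',*p,.06).round(3) for p in C[[0,1,3]]])
```

```text
[ 0.5796 -0.1662  0.0887 -0.1358] [ 1.  -0.2  0.   0.2  0.  -0.9 -0.9 -0.2 -0.3 -0.6 -0.6  0.3  2.  -0.1
 -1.2  1.5]
[ 0.5585 -0.1942  0.0621 -0.1105] [ 1.1 -1.1 -0.3 -0.6 -0.5  0.   0.6  0.7  0.1  0.3  0.1 -0.2 -1.1  0.9]
[ 0.5796 -0.1662  0.0853 -0.1246] [ 0.6  0.3 -0.4  0.5 -0.2 -0.5 -1.3  0.  -0.8 -0.1 -1.2  0.5  2.2  0.3
 -1.1  1.5  0.1 -1.5 -1.3 -1.3 -1.8  0.2 -0.7  0.6 -0.5 -0.   0.8 -0.1
 -0.7  1.5]
lever [array([0.59055437, 0.28850466, 0.062     ]), array([0.59614638, 0.16641044, 0.062     ])] [0.59335037 0.22745755 0.062     ]
cage top [ 0.45706304 -0.00704669  0.148     ] base [ 0.43845792 -0.00523416  0.02      ] can [ 0.758401   -0.15280262  0.136     ]
case [array([0.799, 0.236, 0.06 ]), array([0.794, 0.077, 0.06 ]), array([0.703, 0.237, 0.06 ])]
```

arm_command([
  {"xyz":[0,0,0],"roll":0.122,"claw":0.5},
  {"xyz":[0,0,0],"roll":0.122,"claw":0.5},
  {"xyz":[0,0,0],"roll":0.122,"claw":0.5},
  {"xyz":[0,0,0],"roll":0.122,"claw":0.5},
  {"xyz":[0,0,0],"roll":0.122,"claw":0.5},
  {"xyz":[0,0,0],"roll":0.122,"claw":0.5},
  {"xyz":[0,0,0],"roll":0.122,"claw":0.5},
  {"xyz":[0,0,0],"roll":0.122,"claw":0.5},
  {"xyz":[0,0,0],"roll":0.122,"claw":0.5},
  {"xyz":[0,0,0],"roll":0.121,"claw":0.5},
], squeeze=40)

```text
t: 0.93
position: [0.1654, 0.5241, 0.2556]
eef_rot: [2.176, 2.265, -0.002]
contact_force: [-0.2, 0.6, 0.1]
grip_width: 0.0427
```

```bash
cat >> h.py <<'E'
def yaw(s):
    M=Rn.from_rotvec(s['eef_rot']).as_matrix();return np.arctan2(M[1,1],M[0,1])
def to(tgt,yw=None):
    s=st();M=Rn.from_rotvec(s['eef_rot']).as_matrix();d=np.array(tgt)-s['position']
    print('tool mm',(M.T@d*1000).round(1),'norm %.0f'%(1000*np.linalg.norm(d)),'yaw_y %.3f'%yaw(s),'' if yw is None else 'roll %.3f'%(yaw(s)-yw))
E
python3 -c "
from h import *
to([.5935,.222,.15],.046)"
```

```text
t 0.93 p [0.1654 0.5241 0.2556] rv [ 2.176e+00  2.265e+00 -2.000e-03] F [-0.2  0.6  0.1] T [ 0.04  0.   -0.04] w 0.0427 q [-1.45  0.31  0.21  1.52 -0.06  1.32 -1.2 ]
tool mm [-318.9  415.7  105.9] norm 535 yaw_y 0.040 roll -0.006
```

arm_command([
  {"xyz":[-12,16,0],"roll":0,"claw":0.5},
  {"xyz":[-22,28,5],"roll":0,"claw":0.5},
  {"xyz":[-23,30,5],"roll":0,"claw":0.5},
  {"xyz":[-23,30,5],"roll":0,"claw":0.5},
  {"xyz":[-23,30,5],"roll":0,"claw":0.5},
  {"xyz":[-23,30,5],"roll":0,"claw":0.5},
  {"xyz":[-23,30,5],"roll":0,"claw":0.5},
  {"xyz":[-23,30,5],"roll":0,"claw":0.5},
  {"xyz":[-23,30,5],"roll":0,"claw":0.5},
  {"xyz":[-23,30,5],"roll":0,"claw":0.5},
])

```text
t: 1.77
position: [0.4602, 0.3184, 0.2106]
eef_rot: [-2.169, -2.272, 0.001]
contact_force: [-0.2, 0.9, -0.1]
grip_width: 0.0431
```

```bash
python3 -c "
from h import *
to([.5935,.222,.12],.046)"
```

```text
t 1.77 p [0.4602 0.3184 0.2106] rv [-2.169e+00 -2.272e+00  1.000e-03] F [-0.2  0.9 -0.1] T [ 0.05 -0.02 -0.02] w 0.0431 q [-0.92  0.37  0.38  1.57 -0.14  1.23 -0.47]
tool mm [-102.5  128.8   90.6] norm 188 yaw_y 0.046 roll 0.000
```

arm_command([
  {"xyz":[-20,26,14],"roll":0,"claw":0.5},
  {"xyz":[-20,26,16],"roll":0,"claw":0.5},
  {"xyz":[-20,26,18],"roll":0,"claw":0.5},
  {"xyz":[-20,26,18],"roll":0,"claw":0.5},
  {"xyz":[-15,18,15],"roll":0,"claw":0.5},
  {"xyz":[-7.5,7,10],"roll":0,"claw":0.5},
  {"xyz":[0,0,0],"roll":0,"claw":0.5},
  {"xyz":[0,0,0],"roll":0,"claw":0.5},
])

```text
t: 2.43
position: [0.5916, 0.2239, 0.1195]
eef_rot: [-2.168, -2.27, 0.003]
contact_force: [0.6, 1.1, -0.3]
grip_width: 0.0422
```

Run:
```python
from h import *
to([.5935,.222,.077],.046)
for n,b in(('top',(85,160,245,280)),('scene',(300,200,440,320))):
    im=capture(n);crop(im,*b,f'pics/{n}_1.png',5)
```

```text
t 2.43 p [0.5916 0.2239 0.1195] rv [-2.168 -2.27   0.003] F [ 0.6  1.1 -0.3] T [ 0.07 -0.05  0.04] w 0.0422 q [-0.64  0.6   0.39  1.47 -0.24  1.13 -0.16]
tool mm [-2.   1.9 42.5] norm 43 yaw_y 0.046 roll -0.000
```

View pics/top_1.png

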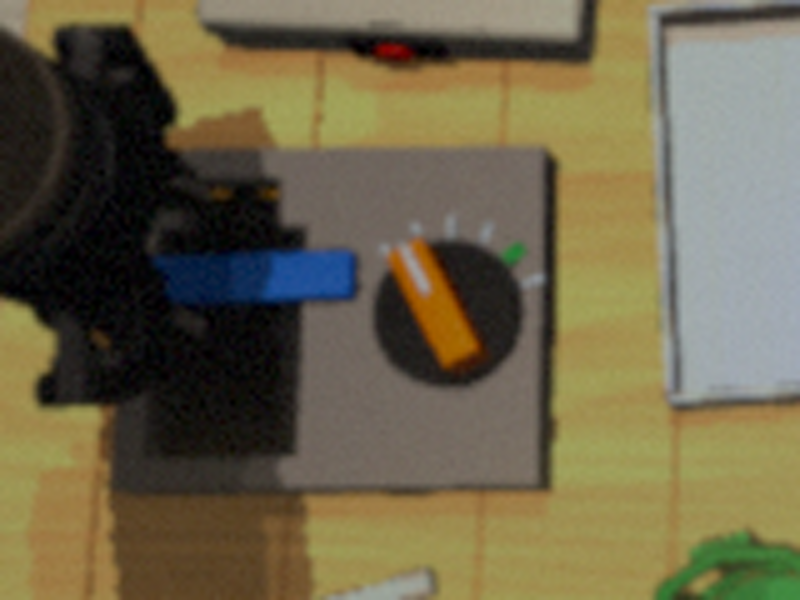

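View pics/scene_1.png

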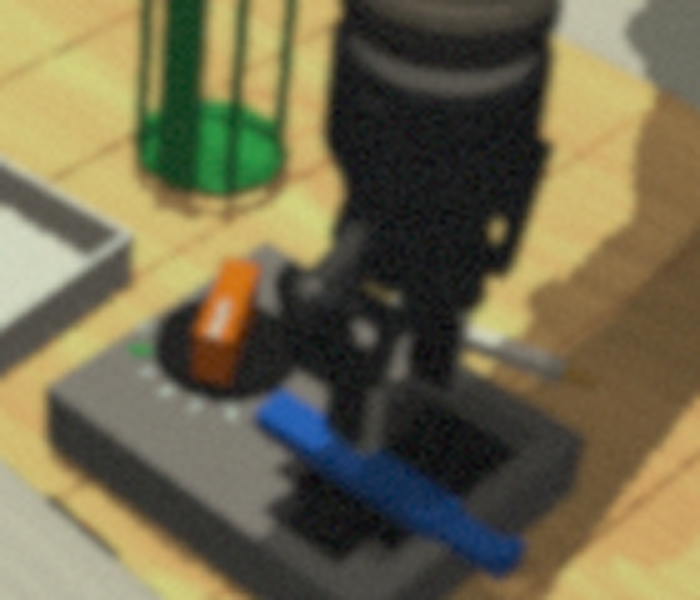

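Run:
```python
from h import *
for z in(.0945,.09,.1):
  for dx in (.021,.0355,-.021,-.0355):
    X=[.5916+dx,.2239,z];print(z,dx,((proj('scene',X)-[300,200])*5).round(),((proj('top',X)-[85,160])*5).round())
```

```text
0.0945 0.021 [349. 433.] [187. 215.]
0.0945 0.0355 [323. 451.] [190. 178.]
0.0945 -0.021 [420. 383.] [178. 321.]
0.0945 -0.0355 [444. 366.] [175. 358.]
0.09 0.021 [348. 442.] [191. 217.]
0.09 0.0355 [322. 460.] [194. 181.]
0.09 -0.021 [419. 391.] [182. 323.]
0.09 -0.0355 [442. 374.] [179. 360.]
0.1 0.021 [350. 423.] [182. 212.]
0.1 0.0355 [324. 441.] [185. 175.]
0.1 -0.021 [421. 372.] [173. 319.]
0.1 -0.0355 [445. 355.] [170. 356.]
```

arm_command([
  {"xyz":[-2,2,8],"roll":0,"claw":0.5},
  {"xyz":[0,0,12],"roll":0,"claw":0.5},
  {"xyz":[0,0,12],"roll":0,"claw":0.5},
  {"xyz":[0,0,8],"roll":0,"claw":0.5},
  {"xyz":[0,0,2.5],"roll":0,"claw":0.5},
  {"xyz":[0,0,0],"roll":0,"claw":0.1},
  {"xyz":[0,0,0],"roll":0,"claw":0.1},
  {"xyz":[0,0,0],"roll":0,"claw":0.1},
  {"xyz":[0,0,0],"roll":0,"claw":0.1},
  {"xyz":[0,0,0],"roll":0,"claw":0.1},
], squeeze=30)

```text
t: 3.37
position: [0.5954, 0.2215, 0.0783]
eef_rot: [2.169, 2.272, 0.002]
contact_force: [-0.4, 0.5, 0.3]
grip_width: 0.0186
```

Run:
```python
from h import *
to([.634,.003,.16],.079+np.pi/2)
for n,b in(('top',(85,160,245,280)),('scene',(300,200,440,320))):
    im=capture(n);crop(im,*b,f'pics/{n}_2.png',5)
```

```text
t 3.37 p [0.5954 0.2215 0.0783] rv [2.169e+00 2.272e+00 2.000e-03] F [-0.4  0.5  0.3] T [-0.01  0.03  0.01] w 0.0186 q [-0.63  0.65  0.38  1.5  -0.26  1.04 -0.14]
tool mm [-220.    28.6  -81.7] norm 236 yaw_y 0.046 roll -1.604
```

View pics/scene_2.png

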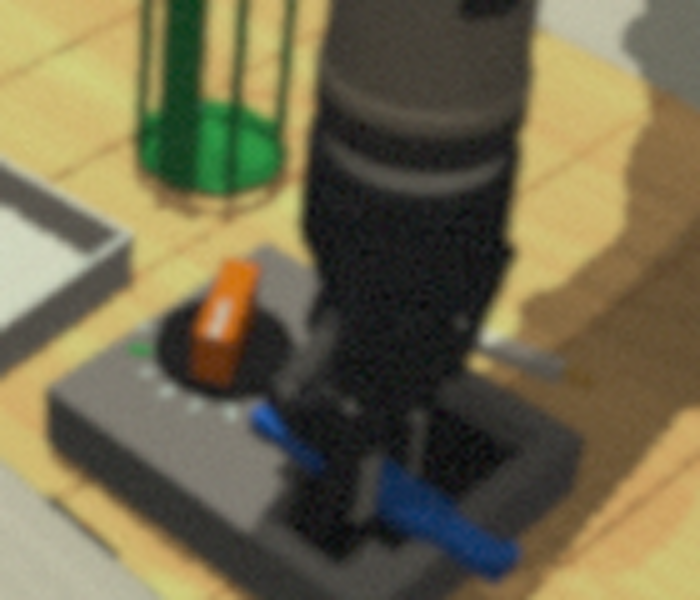

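arm_command([
  {"xyz":[0,0,-6],"roll":0,"claw":0.1},
  {"xyz":[0,0,-14],"roll":0,"claw":0.1},
  {"xyz":[0,0,-20],"roll":0,"claw":0.1},
  {"xyz":[-10,2,-20],"roll":0,"claw":0.1},
  {"xyz":[-25,4,-20],"roll":0,"claw":0.1},
  {"xyz":[-35,5,-2],"roll":0,"claw":0.1},
  {"xyz":[-38,5,0],"roll":0,"claw":0.1},
  {"xyz":[-38,5,0],"roll":0,"claw":0.1},
  {"xyz":[-38,4,0],"roll":0,"claw":0.1},
  {"xyz":[-36,4,0],"roll":0,"claw":0.1},
])

```text
t: 4.3
position: [0.6343, 0.0006, 0.1607]
eef_rot: [2.17, 2.271, 0.001]
contact_force: [0.7, -0.9, 0.2]
grip_width: 0.0191
```

arm_command([
  {"xyz":[0,0,0],"roll":-0.12,"claw":0.1},
  {"xyz":[0,0,0],"roll":-0.12,"claw":0.1},
  {"xyz":[0,0,0],"roll":-0.12,"claw":0.1},
  {"xyz":[0,0,0],"roll":-0.12,"claw":0.1},
  {"xyz":[0,0,0],"roll":-0.12,"claw":0.1},
  {"xyz":[0,0,0],"roll":-0.12,"claw":0.1},
  {"xyz":[0,0,0],"roll":-0.12,"claw":0.1},
  {"xyz":[0,0,0],"roll":-0.12,"claw":0.1},
  {"xyz":[0,0,0],"roll":-0.12,"claw":0.1},
  {"xyz":[0,0,0],"roll":-0.12,"claw":0.1},
])

```text
t: 5.13
position: [0.6342, 0.0028, 0.1604]
eef_rot: [0.499, 3.101, -0.0]
contact_force: [-0.4, -0.1, -0.9]
grip_width: 0.0191
```

Run:
```python
from h import *
to([.634,.003,.16],.079+np.pi/2)
```

```text
t 5.13 p [0.6342 0.0028 0.1604] rv [ 0.499  3.101 -0.   ] F [-0.4 -0.1 -0.9] T [-0.06  0.04 -0.04] w 0.0191 q [-0.14  0.55  0.17  1.41 -0.09  1.19  1.29]
tool mm [0.2 0.1 0.4] norm 0 yaw_y 1.252 roll -0.398
```

arm_command([
  {"xyz":[0,0,0],"roll":-0.1,"claw":0.1},
  {"xyz":[0,0,6],"roll":-0.1,"claw":0.1},
  {"xyz":[0,0,12],"roll":-0.1,"claw":0.1},
  {"xyz":[-4,0,18],"roll":-0.1,"claw":0.1},
  {"xyz":[0,0,20],"roll":0,"claw":0.1},
  {"xyz":[0,0,20],"roll":0,"claw":0.1},
  {"xyz":[0,0,16],"roll":0,"claw":0.1},
  {"xyz":[0,0,10],"roll":0,"claw":0.1},
  {"xyz":[0,0,0],"roll":0,"claw":0.1},
  {"xyz":[0,0,0],"roll":0,"claw":0.1},
])

```text
t: 5.97
position: [0.6381, 0.0028, 0.058]
eef_rot: [0.118, -3.139, 0.0]
contact_force: [0.4, -0.3, -0.4]
grip_width: 0.0192
```

Run:
```python
from h import *
to([.638,.003,.049],.079+np.pi/2)
for n,b in(('top',(190,130,300,270)),('scene',(230,200,390,320))):
    im=capture(n);crop(im,*b,f'pics/{n}_3.png',5 if n=='scene' else 4)
```

```text
t 5.97 p [0.6381 0.0028 0.058 ] rv [ 0.118 -3.139  0.   ] F [ 0.4 -0.3 -0.4] T [ 0.01 -0.01 -0.  ] w 0.0192 q [-0.08  0.65  0.07  1.5  -0.05  0.99  1.65]
tool mm [0.1 0.2 9. ] norm 9 yaw_y 1.646 roll -0.004
```

View pics/scene_3.png

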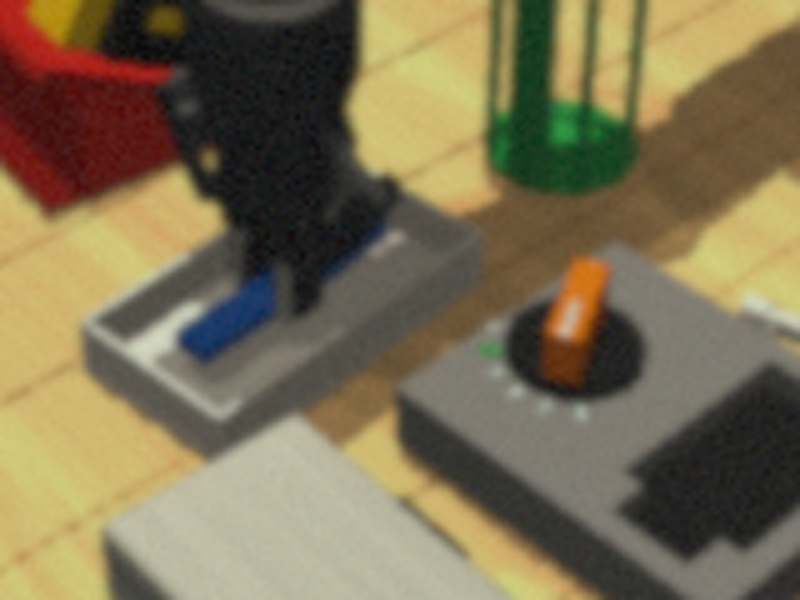

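View pics/top_3.png

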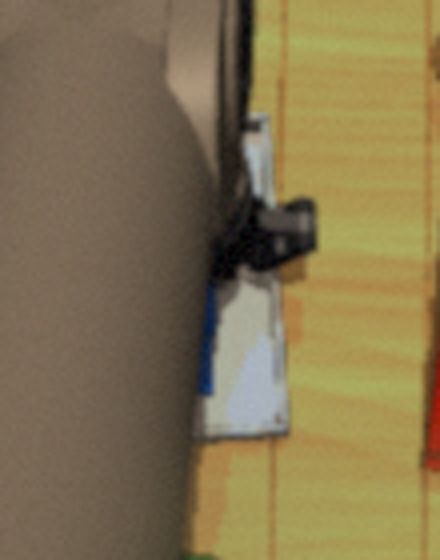

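arm_command([
  {"xyz":[0,0,4],"roll":0,"claw":0.1},
  {"xyz":[0,0,4],"roll":0,"claw":0.1},
  {"xyz":[0,0,2],"roll":0,"claw":0.1},
  {"xyz":[0,0,0],"roll":0,"claw":0.1},
  {"xyz":[0,0,0],"roll":0,"claw":0.1},
])

```text
t: 6.48
position: [0.638, 0.003, 0.0478]
eef_rot: [0.118, -3.139, -0.0]
contact_force: [0.9, 0.1, -0.2]
grip_width: 0.0193
```

```bash
python3 -c "
from h import *
to([.638,.003,.047],.079+np.pi/2)"
```

```text
t 6.48 p [0.638  0.003  0.0478] rv [ 0.118 -3.139 -0.   ] F [ 0.9  0.1 -0.2] T [-0.04 -0.01  0.05] w 0.0193 q [-0.08  0.66  0.07  1.5  -0.05  0.97  1.66]
tool mm [0.  0.  0.8] norm 1 yaw_y 1.646 roll -0.004
```

arm_command([
  {"xyz":[0,0,0],"roll":0,"claw":0.38},
  {"xyz":[0,0,0],"roll":0,"claw":0.38},
  {"xyz":[0,0,0],"roll":0,"claw":0.38},
  {"xyz":[0,0,-5],"roll":0,"claw":0.38},
  {"xyz":[0,0,-15],"roll":0,"claw":0.38},
  {"xyz":[0,0,-25],"roll":0,"claw":0.38},
  {"xyz":[0,0,-30],"roll":0,"claw":0.5},
  {"xyz":[0,0,-35],"roll":0,"claw":1},
  {"xyz":[0,0,-25],"roll":0,"claw":1},
  {"xyz":[0,0,-10],"roll":0,"claw":1},
])

```text
t: 7.32
position: [0.6407, 0.0029, 0.1986]
eef_rot: [-0.118, 3.13, -0.0]
contact_force: [0.3, -0.7, 1.6]
grip_width: 0.0771
```

```bash
python3 -c "
from h import *
to([.5796,-.1665,.165],-.13+np.pi/2)"
```

```text
t 7.32 p [0.6407 0.0029 0.1986] rv [-0.118  3.13  -0.   ] F [ 0.3 -0.7  1.6] T [-0.   -0.05  0.  ] w 0.0771 q [-0.09  0.52  0.08  1.34 -0.04  1.27  1.65]
tool mm [  73.9 -164.3   33. ] norm 183 yaw_y 1.646 roll 0.205
```

arm_command([
  {"xyz":[10,-22,0],"roll":0,"claw":1},
  {"xyz":[15,-34,0],"roll":0,"claw":1},
  {"xyz":[15,-34,8],"roll":0,"claw":1},
  {"xyz":[15,-34,10],"roll":0,"claw":1},
  {"xyz":[12,-27,10],"roll":0,"claw":1},
  {"xyz":[7,-13,5],"roll":0.1,"claw":1},
  {"xyz":[0,0,0],"roll":0.105,"claw":1},
  {"xyz":[0,0,0],"roll":0,"claw":1},
])

```text
t: 7.98
position: [0.575, -0.1682, 0.1587]
eef_rot: [-0.212, -3.132, 0.001]
contact_force: [-0.2, 0.7, 0.4]
grip_width: 0.0856
```

Run:
```python
from h import *
to([.5796,-.1665,.115],-.13+np.pi/2)
for n,b in(('top',(190,120,390,270)),('scene',(190,130,350,270))):
    im=capture(n);im=np.clip(im.astype(float)*1.5,0,255).astype(np.uint8);crop(im,*b,f'pics/{n}_4.png',4)
```

```text
t 7.98 p [ 0.575  -0.1682  0.1587] rv [-2.120e-01 -3.132e+00  1.000e-03] F [-0.2  0.7  0.4] T [-0.01 -0.    0.01] w 0.0856 q [ 0.14  0.48  0.17  1.52 -0.08  1.15  1.76]
tool mm [-4.5  2.3 43.7] norm 44 yaw_y 1.435 roll -0.005
```

View pics/scene_4.png

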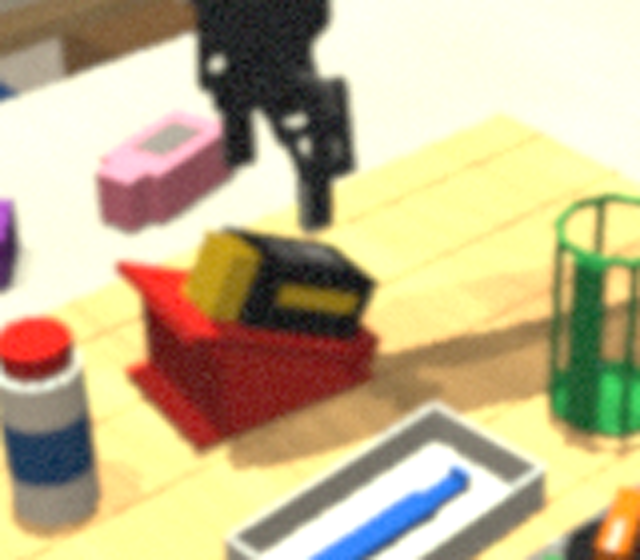

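View pics/top_4.png

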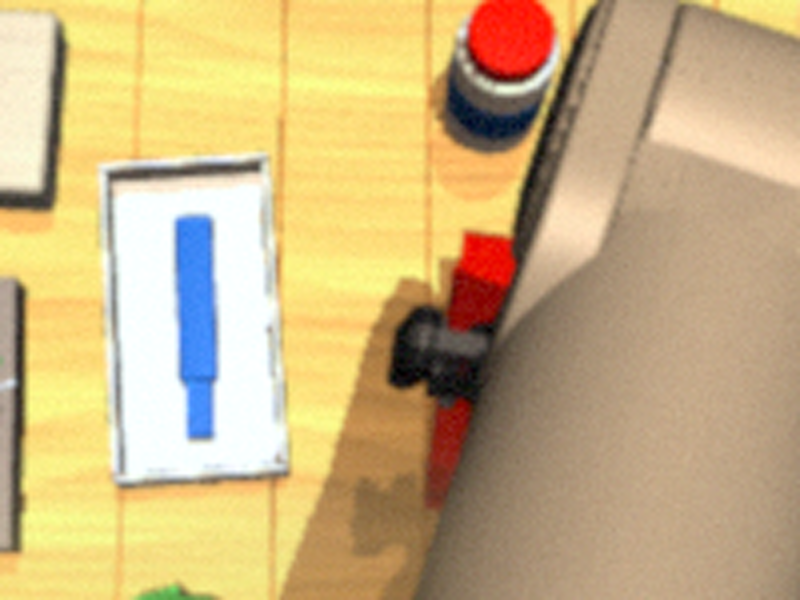

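Run:
```python
from h import *
s=ctrl.read_state();M=Rn.from_rotvec(s['eef_rot']).as_matrix()
for side in(1,-1):
  for r in(0,.0065,.013):
    o=[]
    for dx in(.011,-.011):
        for w in(.0428,.057):
            X=s['position']+M@np.array([dx,side*w,.025-r]);o.append(((proj('scene',X)+.5-[190,130])*4-.5).round().tolist())
    print(side,r,o)
```

```text
1 0 [[329.0, 239.0], [341.0, 250.0], [297.0, 250.0], [310.0, 261.0]]
1 0.0065 [[328.0, 230.0], [341.0, 240.0], [297.0, 241.0], [309.0, 252.0]]
1 0.013 [[328.0, 220.0], [341.0, 231.0], [296.0, 232.0], [309.0, 242.0]]
-1 0 [[257.0, 180.0], [246.0, 170.0], [226.0, 190.0], [215.0, 181.0]]
-1 0.0065 [[256.0, 171.0], [245.0, 162.0], [226.0, 181.0], [215.0, 172.0]]
-1 0.013 [[256.0, 162.0], [245.0, 153.0], [225.0, 172.0], [214.0, 163.0]]
```

arm_command([
  {"xyz":[-4.5,2,6],"roll":-0.005,"claw":1},
  {"xyz":[0,0,12],"roll":0,"claw":1},
  {"xyz":[0,0,14],"roll":0,"claw":1},
  {"xyz":[0,0,12],"roll":0,"claw":1},
  {"xyz":[0,0,5.5],"roll":0,"claw":1},
  {"xyz":[0,0,0],"roll":0,"claw":1},
  {"xyz":[0,0,0],"roll":0,"claw":1},
])

```text
t: 8.67
position: [0.5815, -0.1643, 0.11]
eef_rot: [-0.194, -3.135, -0.0]
contact_force: [-0.1, -0.3, 0.5]
grip_width: 0.0852
```

Run:
```python
from h import *
to([.5796,-.1665,.109],-.13+np.pi/2)
for n,b in(('scene',(190,130,330,240)),):
    im=capture(n);im=np.clip(im.astype(float)*1.7,0,255).astype(np.uint8);crop(im,*b,f'pics/{n}_5.png',5.5)
```

```text
t 8.67 p [ 0.5815 -0.1643  0.11  ] rv [-0.194 -3.135 -0.   ] F [-0.1 -0.3  0.5] T [0.02 0.05 0.01] w 0.0852 q [ 0.14  0.54  0.16  1.56 -0.09  1.05  1.77]
tool mm [ 1.6 -2.4  1. ] norm 3 yaw_y 1.447 roll 0.006
```

View pics/scene_5.png

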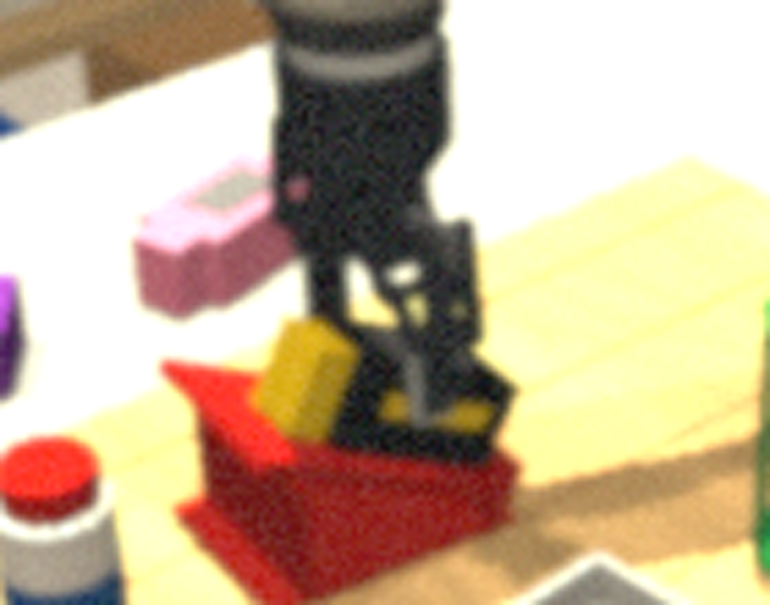

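arm_command([
  {"xyz":[1.5,-2,0],"roll":0.006,"claw":0.5},
  {"xyz":[0,0,0],"roll":0,"claw":0.5},
  {"xyz":[0,0,0],"roll":0,"claw":0.5},
  {"xyz":[0,0,0],"roll":0,"claw":0.5},
  {"xyz":[0,0,0],"roll":0,"claw":0.5},
], squeeze=30)

```text
t: 9.13
position: [0.5799, -0.1674, 0.1114]
eef_rot: [0.206, 3.133, -0.002]
contact_force: [-1.1, -1.4, 4.8]
grip_width: 0.0558
```

Run:
```python
from h import *
to([.5796,-.1665,.109],-.13+np.pi/2)
for n,b in(('scene',(190,130,330,240)),):
    im=capture(n);im=np.clip(im.astype(float)*1.7,0,255).astype(np.uint8);crop(im,*b,f'pics/{n}_6.png',5.5)
```

```text
t 9.13 p [ 0.5799 -0.1674  0.1114] rv [ 2.060e-01  3.133e+00 -2.000e-03] F [-1.1 -1.4  4.8] T [-0.11  0.25  0.03] w 0.0558 q [ 0.14  0.53  0.16  1.56 -0.09  1.05  1.77]
tool mm [0.4 0.8 2.4] norm 3 yaw_y 1.440 roll -0.001
```

View pics/scene_6.png

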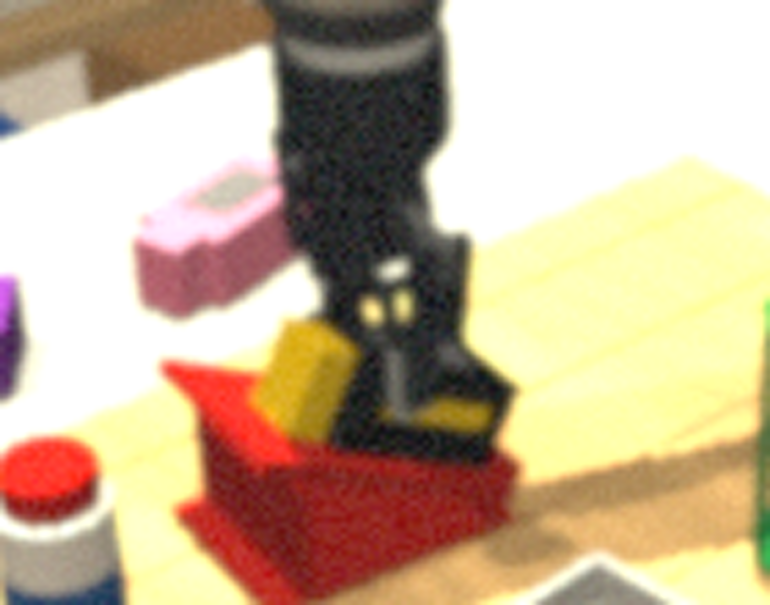

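arm_command([
  {"xyz":[0,0,-5],"roll":0,"claw":0.5},
  {"xyz":[0,0,-10],"roll":0,"claw":0.5},
  {"xyz":[0,0,-18],"roll":0,"claw":0.5},
  {"xyz":[0,0,-20],"roll":0,"claw":0.5},
  {"xyz":[10,-1,-20],"roll":0,"claw":0.5},
  {"xyz":[20,-3,-15],"roll":0,"claw":0.5},
  {"xyz":[25,-3,0],"roll":0,"claw":0.5},
  {"xyz":[25,-3,0],"roll":0,"claw":0.5},
  {"xyz":[25,-3,0],"roll":0,"claw":0.5},
  {"xyz":[25,-3,0],"roll":0,"claw":0.5},
])

```text
t: 10.02
position: [0.4472, -0.1648, 0.1983]
eef_rot: [-0.204, -3.134, -0.001]
contact_force: [0.1, -0.3, -1.8]
grip_width: 0.0552
```

arm_command([
  {"xyz":[22,-3,10],"roll":0,"claw":0.5},
  {"xyz":[12,-2,18],"roll":0,"claw":0.5},
  {"xyz":[4,0,20],"roll":0,"claw":0.5},
  {"xyz":[0,0,20],"roll":0,"claw":0.5},
  {"xyz":[0,0,12],"roll":0,"claw":0.5},
  {"xyz":[0,0,5],"roll":0,"claw":0.5},
  {"xyz":[0,0,0],"roll":0,"claw":0.5},
])

```text
t: 10.6
position: [0.4093, -0.1648, 0.1123]
eef_rot: [-0.205, -3.132, -0.002]
contact_force: [-0.5, -0.0, -2.4]
grip_width: 0.0552
```

Run:
```python
from h import *
st()
for n,b in(('scene',(190,110,350,230)),('top',(260,180,420,340))):
    im=capture(n);im=np.clip(im.astype(float)*1.7,0,255).astype(np.uint8);crop(im,*b,f'pics/{n}_7.png',4 if n=='top' else 5)
```

```text
t 10.60 p [ 0.4093 -0.1648  0.1123] rv [-2.050e-01 -3.132e+00 -2.000e-03] F [-0.5 -0.  -2.4] T [0.03 0.03 0.  ] w 0.0552 q [ 0.18  0.24  0.19  2.   -0.06  0.91  1.84]
```

View pics/scene_7.png

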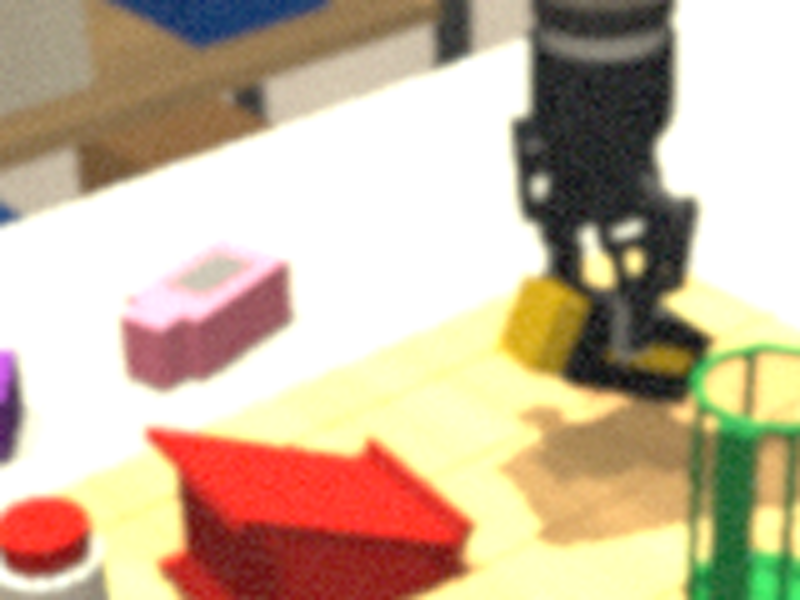

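View pics/top_7.png

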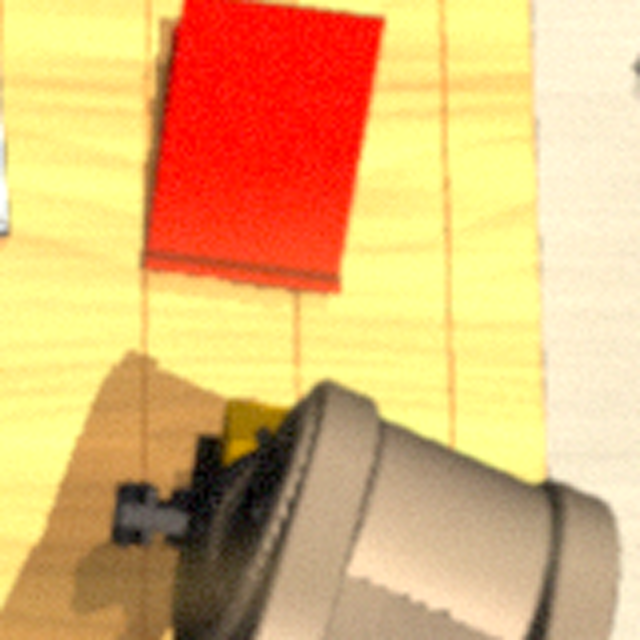

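arm_command([
  {"xyz":[0,0,8],"roll":0,"claw":0.5},
  {"xyz":[0,0,10],"roll":0,"claw":0.5},
  {"xyz":[0,0,4],"roll":0,"claw":0.5},
  {"xyz":[0,0,2],"roll":0,"claw":0.5},
  {"xyz":[-3,0,3],"roll":0,"claw":0.5},
  {"xyz":[-3,0,3],"roll":0,"claw":0.5},
  {"xyz":[-4,0,3],"roll":0,"claw":0.5},
  {"xyz":[-4,0,3],"roll":0,"claw":0.5},
], squeeze=20)

```text
t: 11.37
position: [0.4248, -0.1676, 0.0776]
eef_rot: [0.205, 3.134, -0.001]
contact_force: [-2.0, 0.2, 3.1]
grip_width: 0.0558
```

Run:
```python
from h import *
st()
```

```text
t 11.37 p [ 0.4248 -0.1676  0.0776] rv [ 2.050e-01  3.134e+00 -1.000e-03] F [-2.   0.2  3.1] T [-0.06  0.66  0.1 ] w 0.0558 q [ 0.19  0.32  0.18  2.   -0.08  0.83  1.85]
```

arm_command([
  {"xyz":[-3,0,3],"roll":0,"claw":0.5},
  {"xyz":[-3,0,3],"roll":0,"claw":0.5},
  {"xyz":[-2,0,3],"roll":0,"claw":0.5},
  {"xyz":[-1,0,2],"roll":0,"claw":0.5},
  {"xyz":[0,0,0],"roll":0,"claw":0.5},
])

```text
t: 11.78
position: [0.4344, -0.1688, 0.0663]
eef_rot: [0.205, 3.133, -0.001]
contact_force: [1.5, -0.4, 2.5]
grip_width: 0.0557
```

Run:
```python
from h import *
st()
for n,b in(('scene',(230,120,350,210)),):
    im=capture(n);im=np.clip(im.astype(float)*1.7,0,255).astype(np.uint8);crop(im,*b,f'pics/{n}_8.png',6)
```

```text
t 11.78 p [ 0.4344 -0.1688  0.0663] rv [ 2.050e-01  3.133e+00 -1.000e-03] F [ 1.5 -0.4  2.5] T [-0.17 -0.13  0.03] w 0.0557 q [ 0.19  0.35  0.18  1.99 -0.08  0.81  1.85]
```

View pics/scene_8.png

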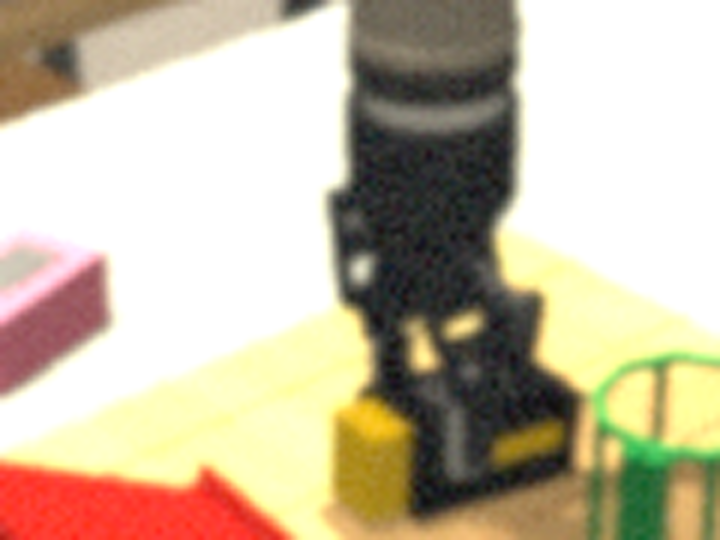

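arm_command([
  {"xyz":[0,0,1.5],"roll":0,"claw":0.5},
  {"xyz":[0,0,1.5],"roll":0,"claw":0.5},
  {"xyz":[0,0,0],"roll":0,"claw":0.5},
])

```text
t: 12.08
position: [0.4355, -0.169, 0.0644]
eef_rot: [0.205, 3.129, -0.002]
contact_force: [2.6, -1.0, 5.0]
grip_width: 0.0555
```

arm_command([
  {"xyz":[0,0,2],"roll":0,"claw":0.5},
  {"xyz":[0,0,2],"roll":0,"claw":0.5},
  {"xyz":[0,0,0],"roll":0,"claw":0.5},
])

```text
t: 12.33
position: [0.4368, -0.1692, 0.0617]
eef_rot: [0.205, 3.127, -0.002]
contact_force: [2.7, -0.9, 11.3]
grip_width: 0.0557
```

Run:
```python
from h import *
st()
for n,b in(('scene',(230,120,350,210)),):
    im=capture(n);im=np.clip(im.astype(float)*1.7,0,255).astype(np.uint8);crop(im,*b,f'pics/{n}_9.png',6)
```

```text
t 12.33 p [ 0.4368 -0.1692  0.0617] rv [ 2.050e-01  3.127e+00 -2.000e-03] F [ 2.7 -0.9 11.3] T [-0.06 -0.27  0.  ] w 0.0557 q [ 0.19  0.36  0.18  1.99 -0.09  0.79  1.86]
```

View pics/scene_9.png

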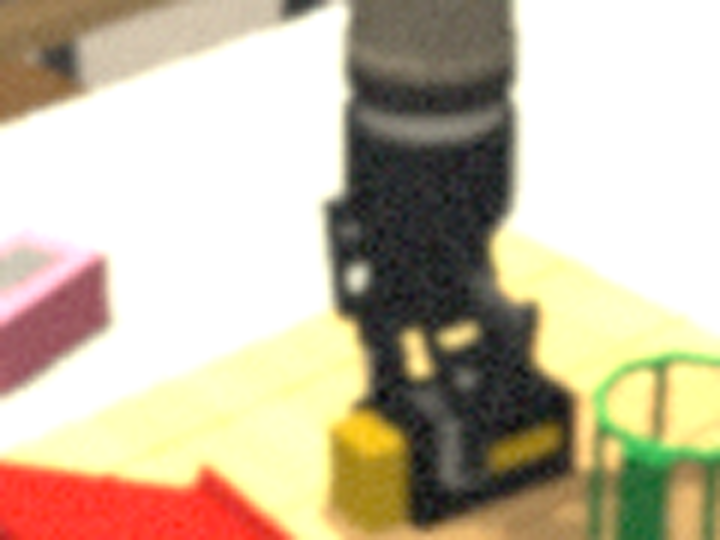

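arm_command([
  {"xyz":[0,0,-2],"roll":0,"claw":0.8},
  {"xyz":[0,0,0],"roll":0,"claw":0.8},
  {"xyz":[0,0,0],"roll":0,"claw":0.8},
  {"xyz":[0,0,0],"roll":0,"claw":0.8},
])

```text
t: 12.72
position: [0.4319, -0.168, 0.0605]
eef_rot: [-0.205, -3.133, -0.001]
contact_force: [-0.6, 0.7, -0.3]
grip_width: 0.0681
```

Run:
```python
from h import *
st()
for n,b in(('scene',(230,120,350,210)),('top',(290,220,390,330))):
    im=capture(n);im=np.clip(im.astype(float)*1.7,0,255).astype(np.uint8);crop(im,*b,f'pics/{n}_10.png',6 if n=='scene' else 5)
```

```text
t 12.72 p [ 0.4319 -0.168   0.0605] rv [-2.050e-01 -3.133e+00 -1.000e-03] F [-0.6  0.7 -0.3] T [ 0.01  0.01 -0.01] w 0.0681 q [ 0.19  0.36  0.18  1.99 -0.09  0.8   1.86]
```

View pics/scene_10.png

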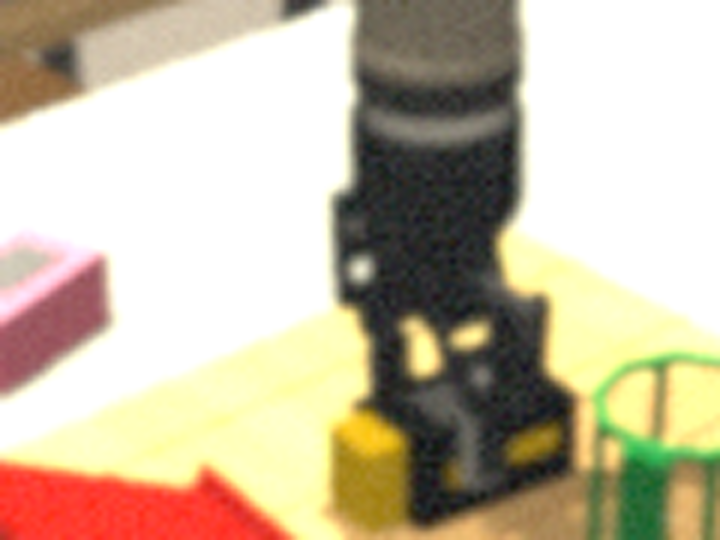

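View pics/top_10.png

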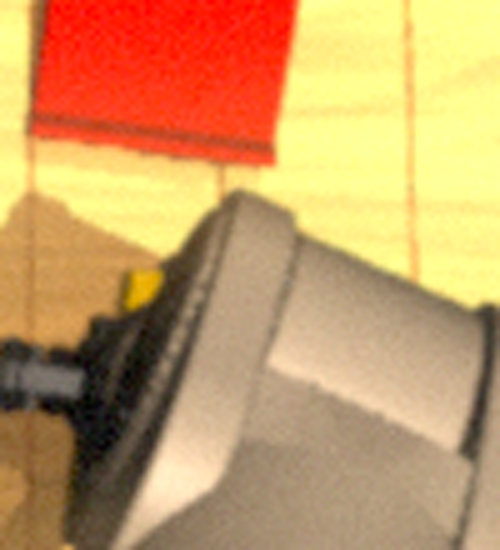

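Run:
```python
from h import *
L=np.array([[55,17,22],[55,-17,22],[35,17,22],[55,17,-22],[55,-17,-22],[35,28,-22],[-55,28,22],[-55,28,-22]])/1e3
Rz=Rn.from_euler('z',-.13).as_matrix()
for dx in(0,-.005,-.01):
    c=np.array([.4319,-.168,.040])+Rz@[dx,0,0]
    print(dx,[((proj('scene',c+Rz@l)+.5-[230,120])*6-.5).round().tolist() for l in L])
    print('  top nose',[((proj('top',c+Rz@l)+.5-[290,220])*5-.5).round().tolist() for l in L[:3]])
```

```text
0 [[352.0, 459.0], [310.0, 424.0], [390.0, 445.0], [353.0, 541.0], [312.0, 506.0], [404.0, 538.0], [568.0, 395.0], [565.0, 476.0]]
  top nose [[133.0, 255.0], [218.0, 267.0], [127.0, 305.0]]
-0.005 [[362.0, 455.0], [320.0, 421.0], [399.0, 441.0], [363.0, 538.0], [322.0, 503.0], [413.0, 535.0], [577.0, 391.0], [574.0, 472.0]]
  top nose [[132.0, 267.0], [217.0, 280.0], [125.0, 318.0]]
-0.01 [[371.0, 452.0], [329.0, 418.0], [409.0, 438.0], [372.0, 534.0], [331.0, 499.0], [423.0, 531.0], [586.0, 388.0], [583.0, 469.0]]
  top nose [[130.0, 280.0], [215.0, 292.0], [124.0, 330.0]]
```

arm_command([
  {"xyz":[5,0,0],"roll":0,"claw":0.8},
  {"xyz":[0,0,0],"roll":0,"claw":0.5},
  {"xyz":[0,0,0],"roll":0,"claw":0.5},
  {"xyz":[0,0,0],"roll":0,"claw":0.5},
  {"xyz":[0,0,0],"roll":0,"claw":0.5},
], squeeze=40)

```text
t: 13.23
position: [0.4275, -0.1678, 0.0611]
eef_rot: [-0.205, -3.134, -0.0]
contact_force: [-0.5, 0.3, 0.1]
grip_width: 0.0549
```

Run:
```python
from h import *
to([.580,.2207,.25],.027+np.pi/2)
```

```text
t 13.23 p [ 0.4275 -0.1678  0.0611] rv [-0.205 -3.134 -0.   ] F [-0.5  0.3  0.1] T [-0.13  0.24 -0.  ] w 0.0549 q [ 0.19  0.35  0.18  2.01 -0.08  0.79  1.86]
tool mm [-100.2  405.1 -189. ] norm 458 yaw_y 1.440 roll -0.158
```

arm_command([
  {"xyz":[0,0,-6],"roll":0,"claw":0.5},
  {"xyz":[0,0,-15],"roll":0,"claw":0.5},
  {"xyz":[0,0,-25],"roll":0,"claw":0.5},
  {"xyz":[0,0,-30],"roll":0,"claw":0.5},
  {"xyz":[0,0,-30],"roll":0,"claw":0.5},
  {"xyz":[0,0,-30],"roll":0,"claw":0.5},
  {"xyz":[-4,8,-30],"roll":0,"claw":0.5},
  {"xyz":[-6,20,-20],"roll":0,"claw":0.5},
  {"xyz":[-8,30,-3],"roll":0,"claw":0.5},
  {"xyz":[-8,34,0],"roll":0,"claw":0.5},
])

```text
t: 14.07
position: [0.4673, -0.0811, 0.253]
eef_rot: [0.212, 3.129, -0.002]
contact_force: [0.2, -0.0, -2.3]
grip_width: 0.0553
```

arm_command([
  {"xyz":[-8,36,0],"roll":0,"claw":0.5},
  {"xyz":[-8,36,0],"roll":0,"claw":0.5},
  {"xyz":[-8,36,0],"roll":0,"claw":0.5},
  {"xyz":[-8,36,0],"roll":0,"claw":0.5},
  {"xyz":[-8,36,0],"roll":0,"claw":0.5},
  {"xyz":[-8,36,0],"roll":0,"claw":0.5},
  {"xyz":[-8,32,0],"roll":0,"claw":0.5},
  {"xyz":[-8,28,0],"roll":-0.05,"claw":0.5},
  {"xyz":[-6,20,0],"roll":-0.05,"claw":0.5},
  {"xyz":[-3,10,0],"roll":-0.058,"claw":0.5},
])

```text
t: 14.9
position: [0.5759, 0.2194, 0.2495]
eef_rot: [0.055, -3.14, -0.004]
contact_force: [0.2, 0.8, -2.2]
grip_width: 0.0552
```

Run:
```python
from h import *
to([.580,.2207,.14],.027+np.pi/2)
```

```text
t 14.90 p [0.5759 0.2194 0.2495] rv [ 0.055 -3.14  -0.004] F [ 0.2  0.8 -2.2] T [ 0.05 -0.01  0.01] w 0.0552 q [-0.34  0.45 -0.07  1.32  0.03  1.37  1.19]
tool mm [ -4.3   0.8 109.5] norm 110 yaw_y 1.606 roll 0.008
```

arm_command([
  {"xyz":[-1,0.5,15],"roll":0.008,"claw":0.5},
  {"xyz":[-1,0,25],"roll":0,"claw":0.5},
  {"xyz":[0,0,30],"roll":0,"claw":0.5},
  {"xyz":[0,0,30],"roll":0,"claw":0.5},
  {"xyz":[0,0,25],"roll":0,"claw":0.5},
  {"xyz":[0,0,15],"roll":0,"claw":0.5},
  {"xyz":[0,0,5],"roll":0,"claw":0.5},
  {"xyz":[0,0,0],"roll":0,"claw":0.5},
  {"xyz":[0,0,0],"roll":0,"claw":0.5},
])

```text
t: 15.65
position: [0.5788, 0.2155, 0.1061]
eef_rot: [-0.03, 3.14, 0.001]
contact_force: [0.2, 0.2, -2.0]
grip_width: 0.0551
```

Run:
```python
from h import *
to([.580,.2207,.14],.027+np.pi/2)
for n,b in(('scene',(310,220,430,340)),('top',(85,160,205,280))):
    im=capture(n);im=np.clip(im.astype(float)*1.8,0,255).astype(np.uint8);crop(im,*b,f'pics/{n}_11.png',5)
```

```text
t 15.65 p [0.5788 0.2155 0.1061] rv [-3.00e-02  3.14e+00  1.00e-03] F [ 0.2  0.2 -2. ] T [ 0.   -0.    0.03] w 0.0551 q [-0.34  0.56 -0.07  1.52  0.04  1.06  1.18]
tool mm [ -1.4   5.2 -33.9] norm 34 yaw_y 1.590 roll -0.008
```

View pics/scene_11.png

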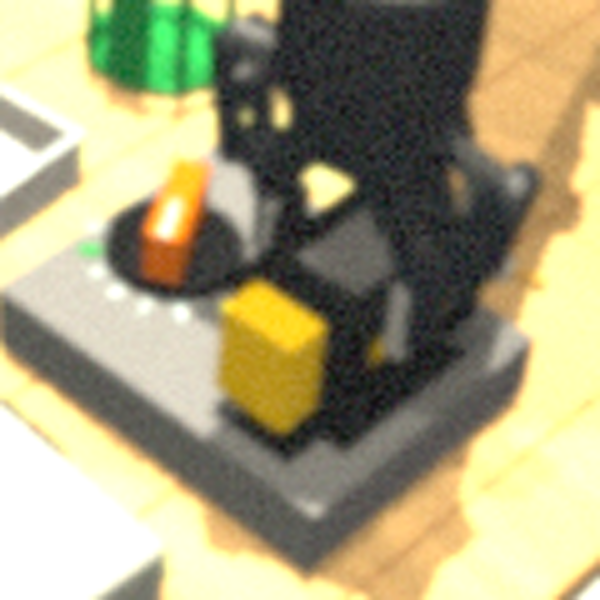

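View pics/top_11.png

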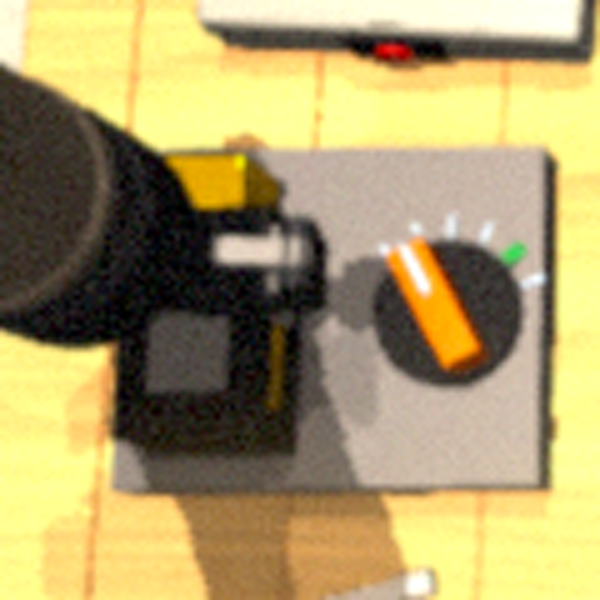

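Run:
```python
from h import *
s=ctrl.read_state();p=s['position'];yw=yaw(s)-np.pi/2;zb=p[2]-.0431;print(p,yw,zb)
Rz=Rn.from_euler('z',yw).as_matrix();zc=zb+.022
T=unc([(247,155),(247,207),(281,188)],85,160,5);LT=np.array([[55,-17,22],[35,-17,22],[55,-17,-22]])/1e3
S=unc([(282,350),(222,302),(277,435),(220,395),(327,320)],310,220,5);LS=np.array([[55,17,22],[55,-17,22],[55,17,-22],[55,-17,-22],[35,17,22]])/1e3
for n,P,L in(('top',T,LT),('scene',S,LS)):
    o=[]
    for q,l in zip(P,L):
        X=onz(n,*q,zc+l[2]); c=X-Rz@l; o.append(c[:2].round(4).tolist())
    print(n,'centre est',np.mean(o,0).round(4),o)
# recheck charger in same images: deck corners visible
T=unc([(545,148),(545,490),(112,488)],85,160,5);L=np.array([[70,-85,54],[-70,-85,54],[-70,85,54]])/1e3
S=unc([(2,300),(312,515),(527,347)],310,220,5);Ls=np.array([[70,-85,54],[70,85,54],[-70,85,54]])/1e3
for o in([('top',L,T)],[('scene',Ls,S)]):
    x,r=fit(o);c,s_=np.cos(x[2]),np.sin(x[2]);print(o[0][0],x.round(4),'pocket',(x[:2]+.042*np.array([-s_,c])).round(4),r.round(1).tolist())
```

```text
[0.57959822 0.21576631 0.10725612] 0.01921264123754196 0.06415612192170252
top centre est [0.578  0.2143] [[0.5793, 0.2147], [0.5787, 0.2136], [0.5759, 0.2146]]
scene centre est [0.5788 0.2173] [[0.5806, 0.2149], [0.5776, 0.2169], [0.5799, 0.2167], [0.58, 0.2223], [0.576, 0.2159]]
top [0.5803 0.1763 0.0241] pocket [0.5793 0.2182] [[0.8, -0.1], [-1.0, -0.6], [0.3, 0.6]]
scene [0.5826 0.1806 0.0273] pocket [0.5814 0.2225] [[-2.0, -1.7], [0.3, 1.9], [1.6, -1.2]]
```

arm_command([
  {"xyz":[-1.8,4.5,0],"roll":-0.006,"claw":0.5},
  {"xyz":[0,0,3],"roll":0,"claw":0.5},
  {"xyz":[0,0,3],"roll":0,"claw":0.5},
  {"xyz":[0,0,0],"roll":0,"claw":0.5},
  {"xyz":[0,0,0],"roll":0,"claw":0.5},
])

```text
t: 16.17
position: [0.5796, 0.2195, 0.0989]
eef_rot: [0.04, -3.14, 0.001]
contact_force: [-0.3, -0.3, -2.6]
grip_width: 0.0552
```

Run:
```python
from h import *
to([.581,.220,.14],.025+np.pi/2)
for n,b in(('scene',(310,220,430,340)),('top',(85,160,205,280))):
    im=capture(n);im=np.clip(im.astype(float)*2.5,0,255).astype(np.uint8);crop(im,*b,f'pics/{n}_12.png',5)
```

```text
t 16.17 p [0.5796 0.2195 0.0989] rv [ 4.00e-02 -3.14e+00  1.00e-03] F [-0.3 -0.3 -2.6] T [-0.02 -0.03 -0.02] w 0.0552 q [-0.34  0.58 -0.07  1.52  0.04  1.05  1.17]
tool mm [ -1.4   0.4 -41.1] norm 41 yaw_y 1.596 roll 0.000
```

View pics/scene_12.png

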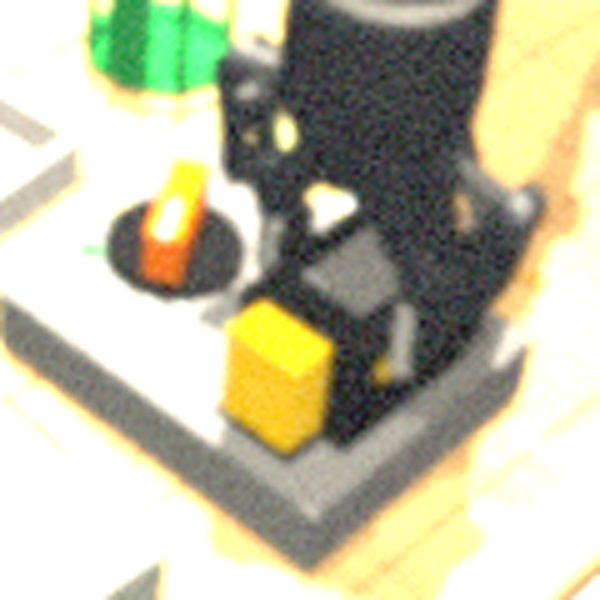

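View pics/top_12.png

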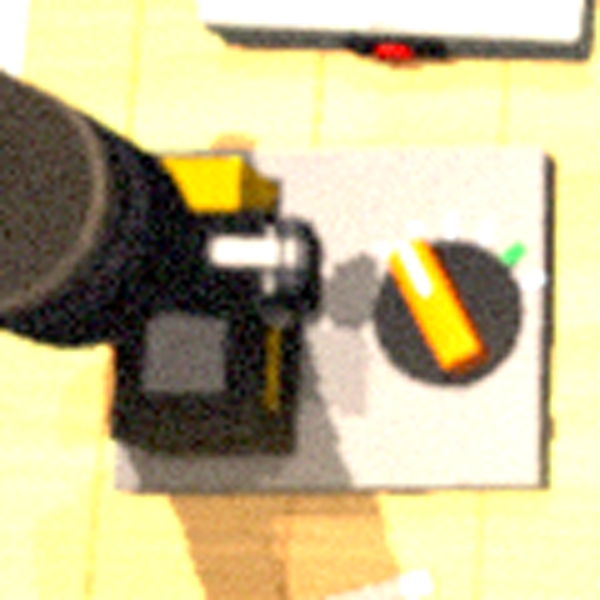

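arm_command([
  {"xyz":[-1.2,0.3,0],"roll":0,"claw":0.5},
  {"xyz":[0,0,1.5],"roll":0,"claw":0.5},
  {"xyz":[0,0,1.5],"roll":0,"claw":0.5},
  {"xyz":[0,0,1.5],"roll":0,"claw":0.5},
  {"xyz":[0,0,1.5],"roll":0,"claw":0.5},
  {"xyz":[0,0,0],"roll":0,"claw":0.5},
], squeeze=30)

```text
t: 16.77
position: [0.5807, 0.2199, 0.0927]
eef_rot: [0.04, -3.14, 0.001]
contact_force: [0.3, 0.3, -2.1]
grip_width: 0.055
```

Run:
```python
from h import *
to([.581,.220,.14],.025+np.pi/2)
```

```text
t 16.77 p [0.5807 0.2199 0.0927] rv [ 4.00e-02 -3.14e+00  1.00e-03] F [ 0.3  0.3 -2.1] T [-0.    0.    0.03] w 0.0550 q [-0.34  0.59 -0.07  1.52  0.04  1.04  1.17]
tool mm [ -0.2   0.1 -47.3] norm 47 yaw_y 1.596 roll 0.000
```

arm_command([
  {"xyz":[0,0,2],"roll":0,"claw":0.5},
  {"xyz":[0,0,2],"roll":0,"claw":0.5},
  {"xyz":[0,0,2],"roll":0,"claw":0.5},
  {"xyz":[0,0,1.5],"roll":0,"claw":0.5},
  {"xyz":[0,0,1.5],"roll":0,"claw":0.5},
  {"xyz":[0,0,0],"roll":0,"claw":0.5},
])

```text
t: 17.27
position: [0.5808, 0.2199, 0.0838]
eef_rot: [0.04, -3.141, 0.001]
contact_force: [-0.3, -0.4, -1.9]
grip_width: 0.0553
```

arm_command([
  {"xyz":[0,0,1],"roll":0,"claw":0.5},
  {"xyz":[0,0,1],"roll":0,"claw":0.5},
  {"xyz":[0,0,1],"roll":0,"claw":0.5},
  {"xyz":[0,0,0],"roll":0,"claw":0.5},
])

```text
t: 17.6
position: [0.5812, 0.2201, 0.0813]
eef_rot: [-0.04, 3.141, 0.0]
contact_force: [-0.7, 0.1, -1.7]
grip_width: 0.0551
```

Run:
```python
from h import *
st()
for n,b in(('scene',(310,220,430,340)),('top',(85,160,205,280))):
    im=capture(n);im=np.clip(im.astype(float)*2.,0,255).astype(np.uint8);crop(im,*b,f'pics/{n}_13.png',5)
```

```text
t 17.60 p [0.5812 0.2201 0.0813] rv [-0.04   3.141  0.   ] F [-0.7  0.1 -1.7] T [ 0.05 -0.02  0.01] w 0.0551 q [-0.34  0.6  -0.07  1.53  0.04  1.02  1.17]
```

View pics/scene_13.png

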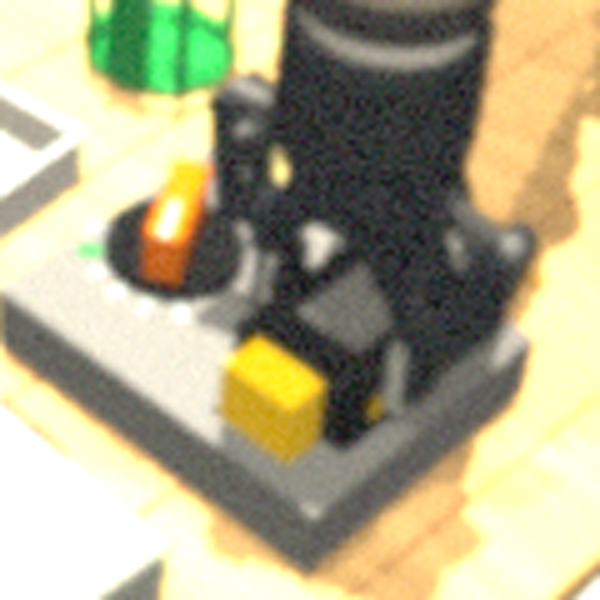

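arm_command([
  {"xyz":[0,0,1],"roll":0,"claw":0.5},
  {"xyz":[0,0,0],"roll":0,"claw":0.5},
])

```text
t: 17.87
position: [0.5813, 0.2201, 0.0812]
eef_rot: [-0.04, 3.141, 0.0]
contact_force: [-1.3, -1.0, 3.2]
grip_width: 0.0552
```

arm_command([
  {"xyz":[0,0,-0.5],"roll":0,"claw":0.75},
  {"xyz":[0,0,0],"roll":0,"claw":0.75},
  {"xyz":[0,0,0],"roll":0,"claw":0.75},
  {"xyz":[0,0,-5],"roll":0,"claw":0.75},
  {"xyz":[0,0,-15],"roll":0,"claw":0.75},
  {"xyz":[0,0,-25],"roll":0,"claw":0.6},
  {"xyz":[0,0,-30],"roll":0,"claw":0.5},
  {"xyz":[0,0,-15],"roll":0,"claw":0.5},
])

```text
t: 18.53
position: [0.5828, 0.2208, 0.1749]
eef_rot: [-0.04, 3.136, 0.003]
contact_force: [1.3, 0.3, -0.6]
grip_width: 0.0428
```

Run:
```python
from h import *
to([.582,.1305,.15],.514+np.pi/2)
for n,b in(('scene',(310,220,430,340)),('top',(85,160,205,280))):
    im=capture(n);im=np.clip(im.astype(float)*2.,0,255).astype(np.uint8);crop(im,*b,f'pics/{n}_14.png',5)
```

```text
t 18.53 p [0.5828 0.2208 0.1749] rv [-4.000e-02  3.136e+00  3.000e-03] F [ 1.3  0.3 -0.6] T [ 0.03 -0.09 -0.  ] w 0.0428 q [-0.34  0.51 -0.07  1.42  0.04  1.2   1.18]
tool mm [  3.2 -90.3  24.7] norm 94 yaw_y 1.596 roll -0.489
```

View pics/scene_14.png

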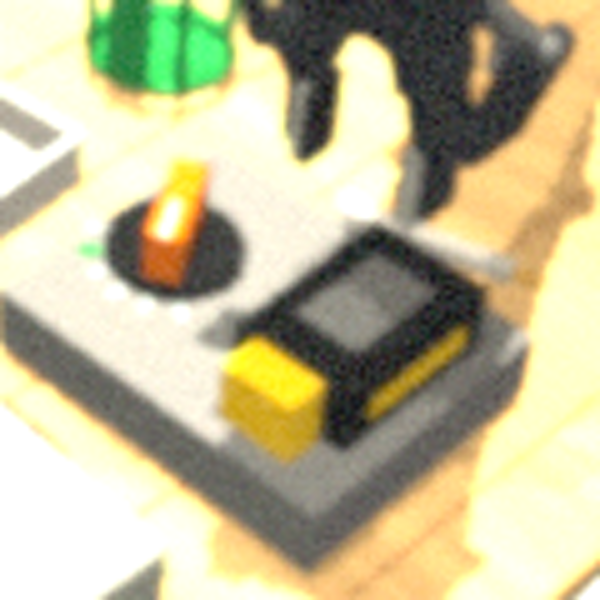

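View pics/top_14.png

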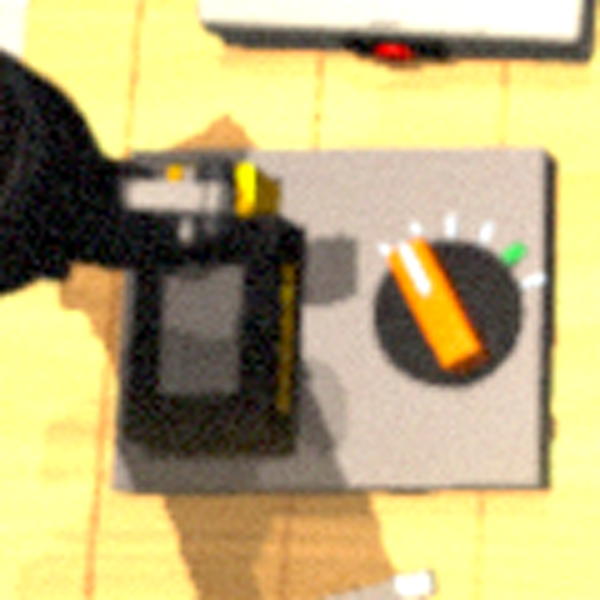

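```bash
cat > bar.py <<'E'
from h import *
def bar(im,z=.086):
    h=cv2.cvtColor(np.ascontiguousarray(im[:,:,::-1]),cv2.COLOR_BGR2HSV)
    m=cv2.inRange(h,(8,150,140),(22,255,255));z0=np.zeros_like(m);z0[195:245,145:195]=m[195:245,145:195]
    w=((im.max(2)>150)&(im.min(2)>110)).astype(np.uint8)
    pts=np.array(cv2.findNonZero(z0)).reshape(-1,2)
    W=np.array([onz('top',u,v,z)[:2] for u,v in pts]);c=W.mean(0);ev,V=np.linalg.eigh(np.cov((W-c).T));d=V[:,1]*np.sign(V[0,1]);return c,np.arctan2(d[1],d[0]),len(pts)
E
python3 - <<'E'
from bar import *
im=cv2.imread('pics/top0.png')[:,:,::-1];print(bar(im))
u,v=unc([(448.5,312)],85,160,5)[0];print(onz('top',u,v,.059))
# white pointer and green mark by eye: t1 crop (4): green (411,403), pointer line (322,395)-(340,435); bar top edges
k=lambda p,z:onz('top',*unc([p],85,110,4)[0],z)[:2]
print('green',k((411,403),.054),'line',k((322,397),.086),k((341,435),.086))
a=k((322,397),.086)-k((341,435),.086);print(np.arctan2(a[1],a[0]))
c=onz('top',u,v,.059)[:2];g=k((411,403),.054)-c;print('green ang',np.arctan2(g[1],g[0]),np.linalg.norm(g))
E
```

```text
(array([0.57988327, 0.12822036]), np.float64(0.5294554996588058), 134)
[0.58212445 0.12912617 0.059     ]
green [0.60741752 0.10503762] line [0.60379574 0.1423748 ] [0.5849711  0.13190901]
0.5074091281128303
green ang -0.7610109862706363 0.034928469175096635
```

arm_command([
  {"xyz":[0,-15,0],"roll":0,"claw":0.45},
  {"xyz":[0,-30,0],"roll":0,"claw":0.45},
  {"xyz":[0,-30,5],"roll":0,"claw":0.45},
  {"xyz":[0,-15,10],"roll":-0.09,"claw":0.45},
  {"xyz":[0,0,10],"roll":-0.1,"claw":0.45},
  {"xyz":[0,0,0],"roll":-0.1,"claw":0.45},
  {"xyz":[0,0,0],"roll":-0.1,"claw":0.45},
  {"xyz":[0,0,0],"roll":-0.1,"claw":0.45},
  {"xyz":[0,0,0],"roll":0,"claw":0.45},
  {"xyz":[0,0,0],"roll":0,"claw":0.45},
])

```text
t: 19.47
position: [0.5824, 0.1285, 0.1443]
eef_rot: [0.794, -3.036, 0.001]
contact_force: [-0.2, 0.2, 1.1]
grip_width: 0.0387
```

Run:
```python
from h import *
to([.5825,.131,.087],.515+np.pi/2)
for n,b in(('scene',(290,190,430,310)),('top',(85,160,205,280))):
    im=capture(n);im=np.clip(im.astype(float)*1.6,0,255).astype(np.uint8);crop(im,*b,f'pics/{n}_15.png',5)
```

```text
t 19.47 p [0.5824 0.1285 0.1443] rv [ 7.940e-01 -3.036e+00  1.000e-03] F [-0.2  0.2  1.1] T [-0.04 -0.01  0.01] w 0.0387 q [-0.14  0.49 -0.15  1.53  0.08  1.12  1.77]
tool mm [-1.5  2.1 57.3] norm 57 yaw_y 2.082 roll -0.003
```

View pics/scene_15.png

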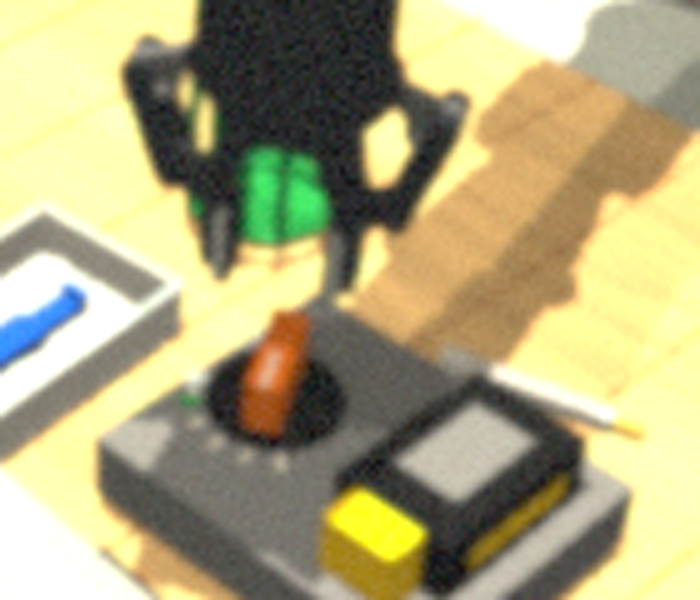

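View pics/top_15.png

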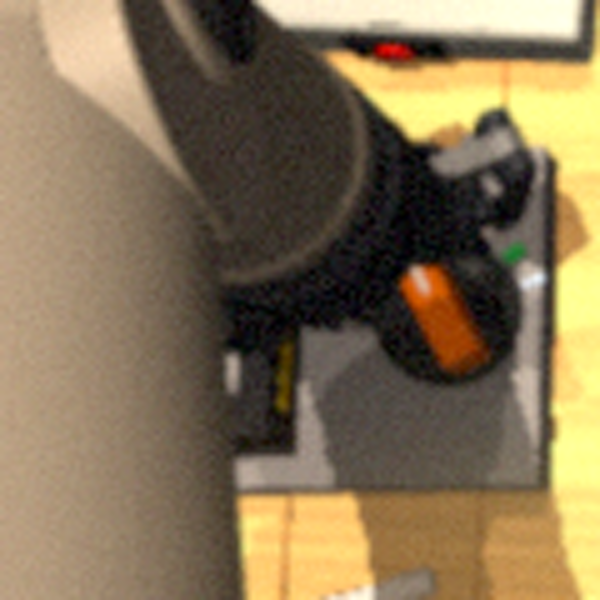

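arm_command([
  {"xyz":[-1,2,8],"roll":-0.003,"claw":0.45},
  {"xyz":[0,0,14],"roll":0,"claw":0.45},
  {"xyz":[0,0,14],"roll":0,"claw":0.45},
  {"xyz":[0,0,12],"roll":0,"claw":0.45},
  {"xyz":[0,0,6],"roll":0,"claw":0.45},
  {"xyz":[0,0,2],"roll":0,"claw":0.45},
  {"xyz":[0,0,0],"roll":0,"claw":0.45},
  {"xyz":[0,0,0],"roll":0,"claw":0.45},
])

```text
t: 20.23
position: [0.5837, 0.1325, 0.0903]
eef_rot: [-0.805, 3.036, 0.0]
contact_force: [0.4, 0.5, -0.1]
grip_width: 0.0384
```

Run:
```python
from h import *
to([.5825,.131,.087],.515+np.pi/2)
```

```text
t 20.23 p [0.5837 0.1325 0.0903] rv [-0.805  3.036  0.   ] F [ 0.4  0.5 -0.1] T [-0.02 -0.02 -0.02] w 0.0384 q [-0.15  0.55 -0.15  1.59  0.09  1.01  1.76]
tool mm [ 1.8 -0.7  3.2] norm 4 yaw_y 2.089 roll 0.003
```

arm_command([
  {"xyz":[1.5,-0.7,1.5],"roll":0.003,"claw":0.45},
  {"xyz":[0,0,0],"roll":0,"claw":0.1},
  {"xyz":[0,0,0],"roll":0,"claw":0.1},
  {"xyz":[0,0,0],"roll":0,"claw":0.1},
  {"xyz":[0,0,0],"roll":0,"claw":0.1},
  {"xyz":[0,0,0],"roll":0,"claw":0.1},
], squeeze=50)

```text
t: 20.73
position: [0.5826, 0.1309, 0.089]
eef_rot: [-0.8, 3.037, -0.0]
contact_force: [-1.1, -0.3, 4.0]
grip_width: 0.015
```

Run:
```python
from h import *
to([.5825,.131,.087],.515+np.pi/2)
```

```text
t 20.73 p [0.5826 0.1309 0.089 ] rv [-0.8    3.037 -0.   ] F [-1.1 -0.3  4. ] T [-0.09  0.17  0.04] w 0.0150 q [-0.15  0.55 -0.15  1.59  0.09  1.    1.76]
tool mm [0.1 0.1 2. ] norm 2 yaw_y 2.086 roll 0.000
```

arm_command([
  {"xyz":[0,0,1],"roll":0,"claw":0.1},
  {"xyz":[0,0,1],"roll":0,"claw":0.1},
  {"xyz":[0,0,0],"roll":0,"claw":0.1},
])

```text
t: 20.98
position: [0.5827, 0.131, 0.0888]
eef_rot: [-0.8, 3.037, -0.001]
contact_force: [-4.6, -2.2, 12.9]
grip_width: 0.0154
```

arm_command([
  {"xyz":[0.5,0,0.7],"roll":0,"claw":0.1},
  {"xyz":[0.5,0,0.6],"roll":0,"claw":0.1},
  {"xyz":[0,0,0],"roll":0,"claw":0.1},
])

```text
t: 21.23
position: [0.5826, 0.1309, 0.0888]
eef_rot: [-0.8, 3.034, -0.0]
contact_force: [-4.9, -1.6, 16.4]
grip_width: 0.0152
```

arm_command([
  {"xyz":[1,0,0.6],"roll":0,"claw":0.1},
  {"xyz":[0,0,0],"roll":0,"claw":0.1},
])

```text
t: 21.4
position: [0.5826, 0.1309, 0.0888]
eef_rot: [-0.799, 3.032, 0.0]
contact_force: [-3.7, -0.8, 17.7]
grip_width: 0.0146
```

Run:
```python
from h import *
st()
for n,b in(('scene',(290,190,430,310)),('top',(85,160,205,280))):
    im=capture(n);im=np.clip(im.astype(float)*1.6,0,255).astype(np.uint8);crop(im,*b,f'pics/{n}_16.png',5)
```

```text
t 21.40 p [0.5826 0.1309 0.0888] rv [-0.799  3.032  0.   ] F [-3.7 -0.8 17.7] T [-0.24  1.    0.05] w 0.0146 q [-0.15  0.55 -0.15  1.6   0.09  1.    1.76]
```

View pics/scene_16.png

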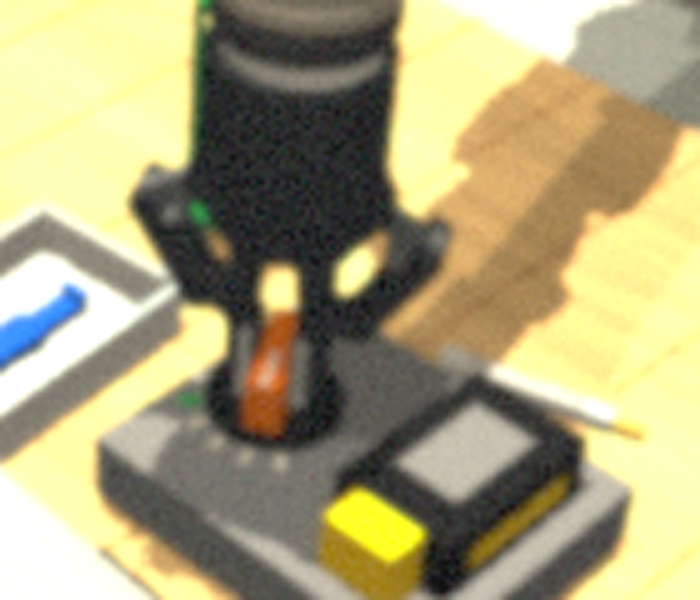

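arm_command([
  {"xyz":[0.6,0,0.4],"roll":0.06,"claw":0.1},
  {"xyz":[0,0,0],"roll":0.08,"claw":0.1},
  {"xyz":[0,0,0],"roll":0.08,"claw":0.1},
  {"xyz":[0,0,0],"roll":0.08,"claw":0.1},
])

```text
t: 21.83
position: [0.5828, 0.1302, 0.0888]
eef_rot: [-0.333, 3.117, 0.0]
contact_force: [-3.2, -1.2, 18.9]
grip_width: 0.0149
```

Run:
```python
from h import *
print(yaw(st()))
```

```text
t 21.83 p [0.5828 0.1302 0.0888] rv [-0.333  3.117  0.   ] F [-3.2 -1.2 18.9] T [-0.47  0.87  0.43] w 0.0149 q [-0.19  0.54 -0.08  1.6   0.05  0.99  1.5 ]
1.7837634569145835
```

arm_command([
  {"xyz":[0,0,0],"roll":0.09,"claw":0.1},
  {"xyz":[0,0,0],"roll":0.09,"claw":0.1},
  {"xyz":[0,0,0],"roll":0.09,"claw":0.1},
  {"xyz":[0,0,0],"roll":0.09,"claw":0.1},
])

```text
t: 22.17
position: [0.5828, 0.1293, 0.0888]
eef_rot: [0.232, 3.126, 0.001]
contact_force: [-3.1, -3.2, 19.3]
grip_width: 0.0151
```

Run:
```python
from h import *
print(yaw(st()))
for n,b in(('scene',(290,190,430,310)),('top',(85,160,205,280))):
    im=capture(n);im=np.clip(im.astype(float)*1.6,0,255).astype(np.uint8);crop(im,*b,f'pics/{n}_17.png',5)
```

```text
t 22.17 p [0.5828 0.1293 0.0888] rv [2.320e-01 3.126e+00 1.000e-03] F [-3.1 -3.2 19.3] T [-0.64  0.87  0.4 ] w 0.0151 q [-0.25  0.54  0.01  1.6  -0.    0.99  1.18]
1.4228389068678902
```

View pics/scene_17.png

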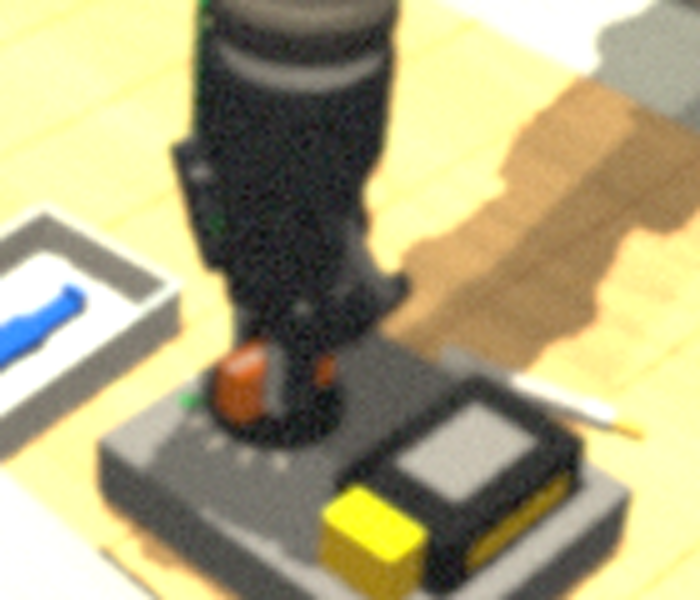

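View pics/top_17.png

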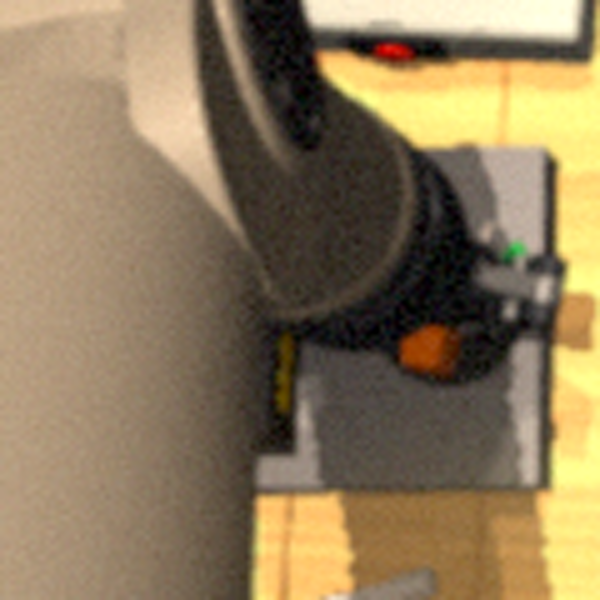

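arm_command([
  {"xyz":[0.5,-0.6,0],"roll":0.08,"claw":0.1},
  {"xyz":[0,0,0],"roll":0.09,"claw":0.1},
  {"xyz":[0,0,0],"roll":0.09,"claw":0.1},
  {"xyz":[0,0,0],"roll":0.09,"claw":0.1},
])

```text
t: 22.6
position: [0.5825, 0.1284, 0.0888]
eef_rot: [0.773, 3.038, 0.002]
contact_force: [-3.4, -2.2, 18.4]
grip_width: 0.0148
```

Run:
```python
from h import *
print(yaw(st()))
```

```text
t 22.60 p [0.5825 0.1284 0.0888] rv [7.730e-01 3.038e+00 2.000e-03] F [-3.4 -2.2 18.4] T [-0.67  0.84  0.42] w 0.0148 q [-0.31  0.54  0.09  1.61 -0.05  0.99  0.87]
1.072663251277225
```

arm_command([
  {"xyz":[0.3,0,0],"roll":0.09,"claw":0.1},
  {"xyz":[0,0,0],"roll":0.09,"claw":0.1},
  {"xyz":[0,0,0],"roll":0.08,"claw":0.1},
  {"xyz":[0,0,0],"roll":0,"claw":0.1},
])

```text
t: 22.93
position: [0.5821, 0.1279, 0.0888]
eef_rot: [1.159, 2.912, 0.002]
contact_force: [-3.0, -3.3, 20.1]
grip_width: 0.0151
```

Run:
```python
from h import *
print(yaw(st()))
for n,b in(('scene',(290,190,430,310)),('top',(85,160,205,280))):
    im=capture(n);im=np.clip(im.astype(float)*1.6,0,255).astype(np.uint8);crop(im,*b,f'pics/{n}_18.png',5)
```

```text
t 22.93 p [0.5821 0.1279 0.0888] rv [1.159e+00 2.912e+00 2.000e-03] F [-3.  -3.3 20.1] T [-0.76  0.94 -0.12] w 0.0151 q [-0.35  0.54  0.15  1.61 -0.09  0.99  0.64]
0.8130747714628472
```

View pics/scene_18.png

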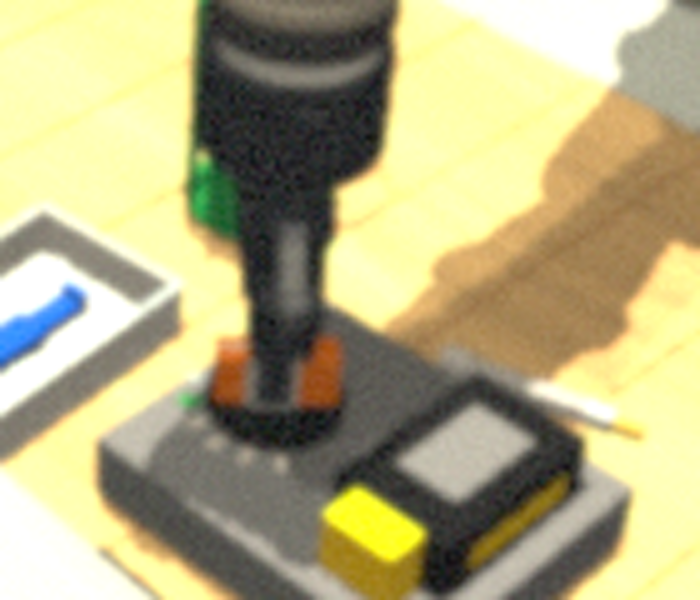

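View pics/top_18.png

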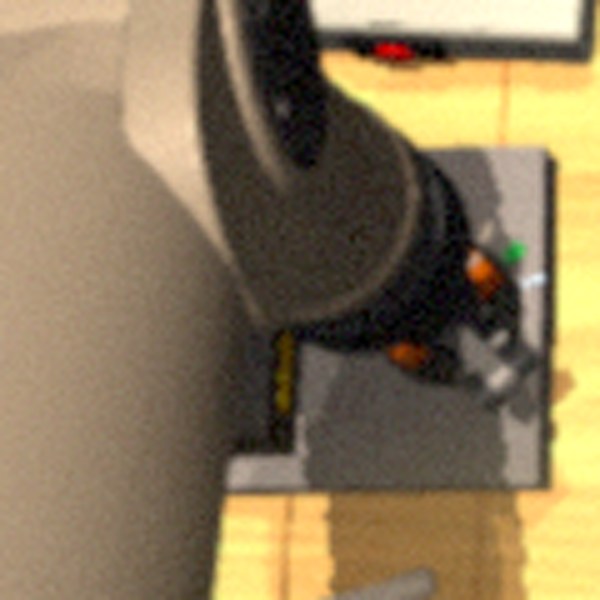

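arm_command([
  {"xyz":[0,0,0],"roll":0.03,"claw":0.1},
  {"xyz":[0,0,0],"roll":0,"claw":0.1},
])

```text
t: 23.2
position: [0.5821, 0.1279, 0.0888]
eef_rot: [1.2, 2.896, 0.003]
contact_force: [-3.9, -3.4, 18.1]
grip_width: 0.0149
```

Run:
```python
from h import *
print(yaw(st()))
```

```text
t 23.20 p [0.5821 0.1279 0.0888] rv [1.2   2.896 0.003] F [-3.9 -3.4 18.1] T [-0.8   0.98  0.23] w 0.0149 q [-0.36  0.54  0.16  1.61 -0.09  0.99  0.61]
0.7852016654590656
```

arm_command([
  {"xyz":[0,-1.2,0],"roll":0,"claw":0.1},
  {"xyz":[0,0,-1.5],"roll":0,"claw":0.1},
  {"xyz":[0,0,-1.5],"roll":0,"claw":0.1},
])

```text
t: 23.45
position: [0.581, 0.1281, 0.089]
eef_rot: [1.2, 2.897, 0.004]
contact_force: [3.2, 0.4, -0.2]
grip_width: 0.0149
```

arm_command([
  {"xyz":[0,0,0],"roll":0,"claw":0.35},
  {"xyz":[0,0,0],"roll":0,"claw":0.35},
  {"xyz":[0,0,0],"roll":0,"claw":0.35},
  {"xyz":[0,0,-6],"roll":0,"claw":0.35},
  {"xyz":[0,0,-15],"roll":0,"claw":0.35},
  {"xyz":[0,0,-25],"roll":0,"claw":0.35},
  {"xyz":[0,0,-30],"roll":0,"claw":0.35},
  {"xyz":[0,0,-35],"roll":0,"claw":0.35},
  {"xyz":[0,0,-35],"roll":0,"claw":0.35},
  {"xyz":[0,0,-20],"roll":0,"claw":0.35},
])

```text
t: 24.28
position: [0.5795, 0.1288, 0.2575]
eef_rot: [1.199, 2.899, 0.005]
contact_force: [0.7, -0.5, 0.9]
grip_width: 0.0299
```

Run:
```python
from h import *
st()
for n,b in(('scene',(290,190,430,310)),('top',(85,160,205,280))):
    im=capture(n);cv2.imwrite(f'pics/{n}_19f.png',im[:,:,::-1]);im=np.clip(im.astype(float)*1.6,0,255).astype(np.uint8);crop(im,*b,f'pics/{n}_19.png',5)
```

```text
t 24.28 p [0.5795 0.1288 0.2575] rv [1.199 2.899 0.005] F [ 0.7 -0.5  0.9] T [ 0.01 -0.02  0.01] w 0.0299 q [-0.37  0.4   0.17  1.39 -0.07  1.35  0.59]
```

View pics/scene_19.png

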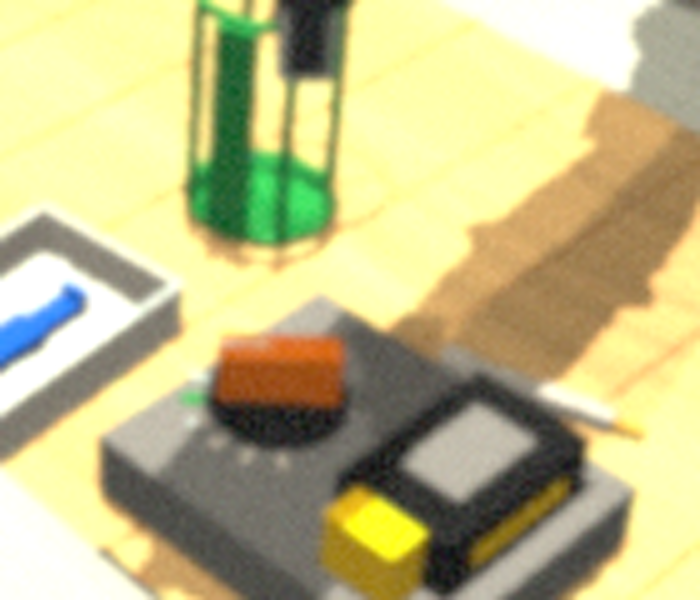

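View pics/top_19.png

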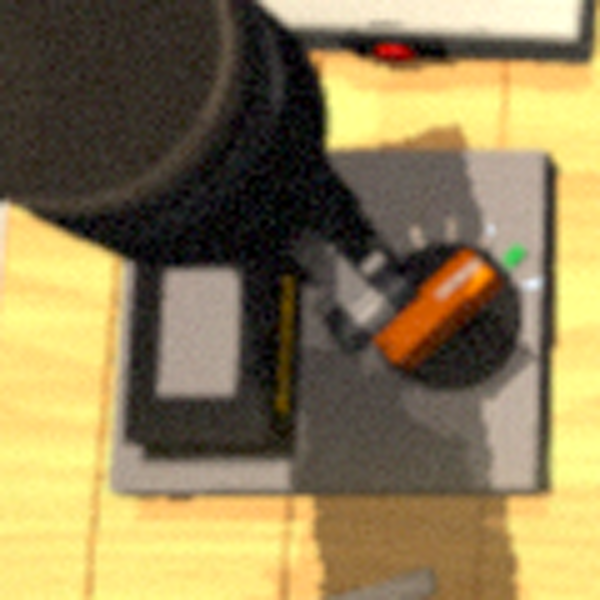

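arm_command([
  {"xyz":[15,0,-5],"roll":0,"claw":0.35},
  {"xyz":[30,0,-5],"roll":0,"claw":0.35},
  {"xyz":[35,0,0],"roll":0,"claw":0.35},
  {"xyz":[35,0,0],"roll":0,"claw":0.35},
  {"xyz":[35,0,0],"roll":0,"claw":0.35},
  {"xyz":[35,0,0],"roll":0,"claw":0.35},
  {"xyz":[30,0,0],"roll":0,"claw":0.35},
  {"xyz":[20,0,0],"roll":0,"claw":0.35},
  {"xyz":[10,0,0],"roll":0,"claw":0.35},
  {"xyz":[0,0,0],"roll":0,"claw":0.35},
])

```text
t: 25.22
position: [0.4024, 0.3036, 0.262]
eef_rot: [-1.192, -2.904, 0.002]
contact_force: [0.5, 0.3, -0.1]
grip_width: 0.0296
```

Run:
```python
from h import *
st()
for n,b in(('scene',(290,190,430,310)),('top',(85,160,205,280))):
    im=capture(n);cv2.imwrite(f'pics/{n}_20f.png',im[:,:,::-1]);im=np.clip(im.astype(float)*1.4,0,255).astype(np.uint8);crop(im,*b,f'pics/{n}_20.png',5)
```

```text
t 25.22 p [0.4024 0.3036 0.262 ] rv [-1.192e+00 -2.904e+00  2.000e-03] F [ 0.5  0.3 -0.1] T [-0.03 -0.04  0.02] w 0.0296 q [-0.72  0.21  0.04  1.62 -0.01  1.31  0.12]
```

View pics/scene_20.png

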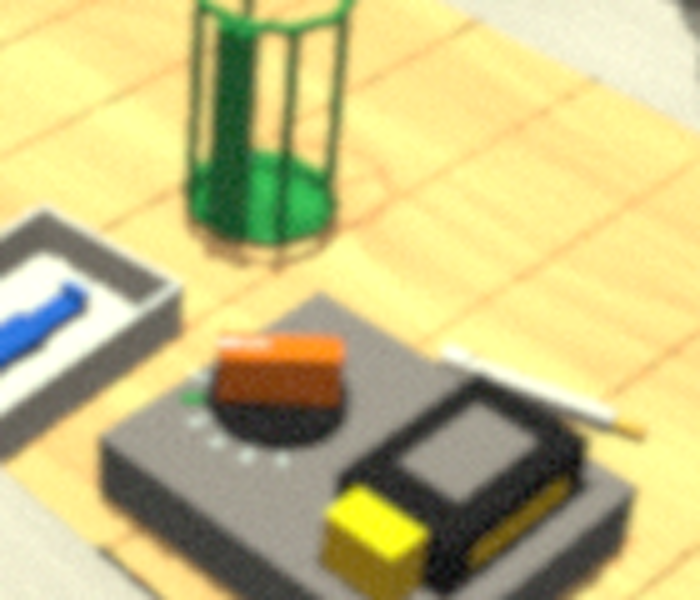

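View pics/top_20.png

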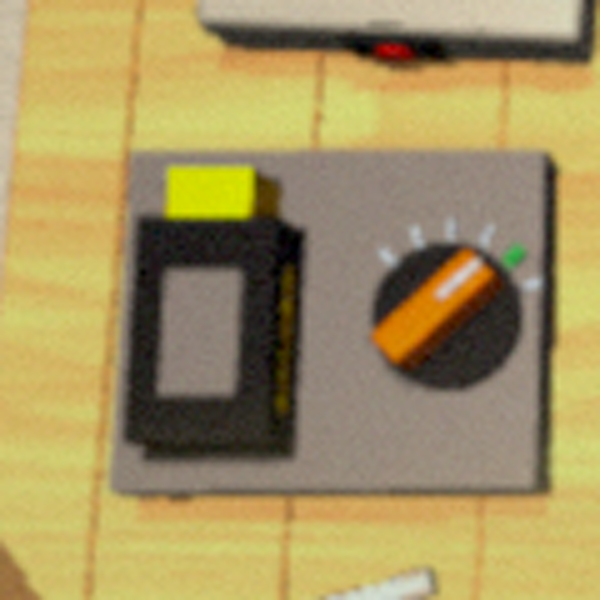

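View pics/top_20f.png

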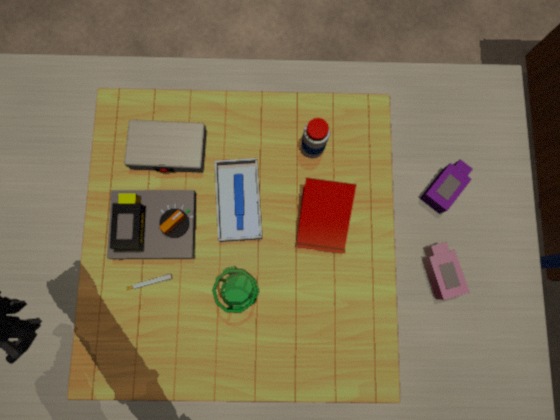

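View pics/scene_20f.png

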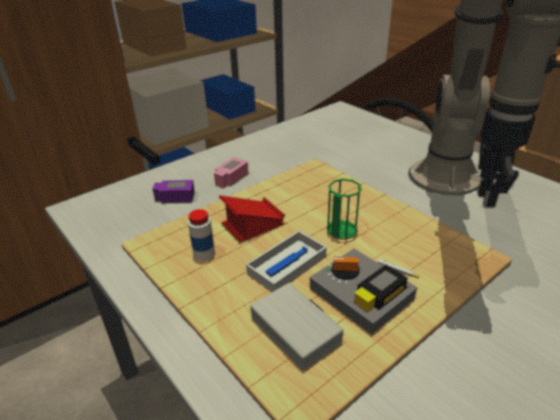

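```bash
python3 - <<'E'
from bar import *
im=cv2.imread('pics/top_20f.png')[:,:,::-1]
print('bar',bar(im))
k=lambda p,z:onz('top',*unc([p],85,160,5)[0],z)[:2]
ang=lambda a,b:np.arctan2(b[1]-a[1],b[0]-a[0])
print('white line',ang(k((438,298),.086),k((480,260),.086)),'bar axis',ang(k((388,352),.086),k((487,265),.086)), 'edge', ang(k((372,337),.086),k((470,250),.086)))
c=k((447.5,315.5),.059);g=k((514,256),.054);print('disc',c,'green',g,'ang',ang(c,g),'end of ptr rel disc',ang(c,k((487,265),.086)))
# before
L=np.array([[70,85,54],[70,-85,54],[-70,-85,54],[-70,85,54]])/1e3
T=unc([(132,152),(546,152),(543,492),(112,492)],85,160,5);x,r=fit([('top',L,T)]);print('charger',x.round(4),r.round(1).tolist())
# subpixel green & line centroids
h=cv2.cvtColor(np.ascontiguousarray(im[:,:,::-1]),cv2.COLOR_BGR2HSV)
for nm in('top0','top_20f'):
    a=cv2.imread(f'pics/{nm}.png');h=cv2.cvtColor(a,cv2.COLOR_BGR2HSV);m=cv2.inRange(h[195:240,170:200],(45,90,60),(85,255,255));q=cv2.findNonZero(m).reshape(-1,2).mean(0)+[170,195];print(nm,'green px',q,onz('top',*q,.054)[:2])
E
python3 - <<'E'
from h import *
# registration of charger between start and end
a=cv2.imread('pics/top0.png',0);b=cv2.imread('pics/top_20f.png',0)
for box in((100,195,115,262),(185,185,200,262),(150,240,190,265),(158,188,198,198),(215,155,262,245),(125,118,208,172),(210,265,262,315),(300,115,332,160),(124,272,174,292)):
    x0,y0,x1,y1=box
    s,r=cv2.phaseCorrelate(a[y0:y1,x0:x1].astype(np.float32),b[y0:y1,x0:x1].astype(np.float32),cv2.createHanningWindow((x1-x0,y1-y0),cv2.CV_32F));print(box,np.round(s,2),round(r,2))
E
```

```text
bar (array([0.57821955, 0.132215  ]), np.float64(-0.8104827234144321), 126)
white line -0.7900508776800804 bar axis -0.8056811839037 edge -0.798937092810918
disc [0.58068467 0.12944557] green [0.60653359 0.1049399 ] ang -0.7587285685999183 end of ptr rel disc -0.9048432741730761
charger [0.5791 0.1766 0.0239] [[0.4, 0.2], [0.4, -0.3], [-0.8, -0.4], [0.1, 0.4]]
top0 green px [187.33333333 210.33333333] [0.60750287 0.1051272 ]
top_20f green px [187.54545455 210.81818182] [0.60650067 0.10464123]
(100, 195, 115, 262) [-0.02  0.22] 0.35
(185, 185, 200, 262) [0.38 0.38] 0.91
(150, 240, 190, 265) [0.23 0.54] 0.96
(158, 188, 198, 198) [ 0.05 -0.15] 0.77
(215, 155, 262, 245) [-0.39  0.04] 0.32
(125, 118, 208, 172) [0.08 0.04] 0.96
(210, 265, 262, 315) [-0.1   0.01] 0.91
(300, 115, 332, 160) [0.1  0.66] 1.02
(124, 272, 174, 292) [-0.18 -0.03] 0.92
```

Run:
```python
from h import *
im=cv2.imread('pics/scene_20f.png')[:,:,::-1];x=np.clip(im.astype(float)*1.7,0,255).astype(np.uint8).copy()
K=8;x0,y0,x1,y1=325,255,425,330
big=cv2.resize(x[y0:y1,x0:x1],None,fx=K,fy=K,interpolation=cv2.INTER_CUBIC)
cx,cy,yw=.5815,.1802,.025
Rz=Rn.from_euler('z',yw).as_matrix()
# outline: nose top, block top at seated height
o=[(55,17),(55,-17),(35,-17),(35,-28),(-55,-28),(-55,28),(35,28),(35,17)]
def dr(pts,col):
    P=np.array([((proj('scene',p)+.5-[x0,y0])*K-.5) for p in pts]).round().astype(int);cv2.polylines(big,[P],True,col,1)
for z,c in((.082,(255,0,0)),):
    dr([np.array([cx,cy,0])+Rz@np.array([a/1e3,.042+b/1e3,z]) for a,b in o],c)
dr([np.array([cx,cy,0])+Rz@np.array([a,b,.054]) for a,b in((.07,.085),(.07,-.085),(-.07,-.085),(-.07,.085))],(0,255,255))
cv2.imwrite('pics/s21.png',big[:,:,::-1])
a=cv2.imread('pics/top0.png');b=cv2.imread('pics/top_20f.png')
cv2.imwrite('pics/can.png',cv2.resize(np.hstack([a[110:165,295:340],b[110:165,295:340]]),None,fx=7,fy=7))
```

```text
(no output)
```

View pics/s21.png

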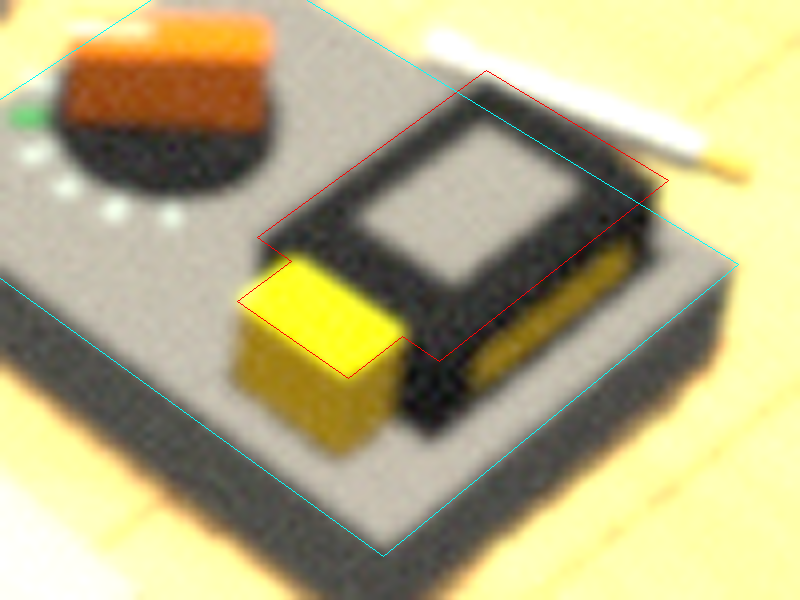

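View pics/can.png

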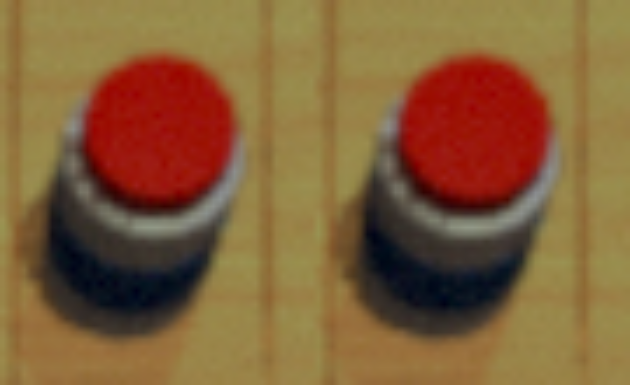

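Run:
```python
from h import *
def cen(a,box):
    x0,y0,x1,y1=box;h=cv2.cvtColor(a,cv2.COLOR_BGR2HSV)[y0:y1,x0:x1]
    m=(cv2.inRange(h,(0,150,60),(6,255,255))|cv2.inRange(h,(174,150,60),(180,255,255)));q=cv2.findNonZero(m).reshape(-1,2);return q.mean(0).round(2)+[x0,y0],len(q)
for n in('top0','top_19f','top_20f'): a=cv2.imread(f'pics/{n}.png');print(n,cen(a,(300,112,335,145)),cen(a,(155,160,180,178)))
for n in('scene0','scene_19f','scene_20f'): print(n,cen(cv2.imread(f'pics/{n}.png'),(185,205,215,227)))
a=cv2.imread('pics/top_4.png');b=cv2.resize(a,None,fx=.25,fy=.25,interpolation=cv2.INTER_AREA);print('top_4',cen(b,(110,0,145,25)),'+190,120')
a0=cv2.imread('pics/top0.png',0);b0=cv2.imread('pics/top_20f.png',0)
for T,box in(('body',(302,135,330,160)),('rackhi',(295,175,360,190)),('board',(330,100,390,170))):
    x0,y0,x1,y1=box;s,r=cv2.phaseCorrelate(a0[y0:y1,x0:x1].astype(np.float32),b0[y0:y1,x0:x1].astype(np.float32),cv2.createHanningWindow((x1-x0,y1-y0),cv2.CV_32F));print(T,np.round(s,2),round(r,2))
```

```text
top0 (array([317.09, 128.51]), 356) (array([163., 170.]), 19)
top_19f (array([317.08, 128.65]), 365) (array([163.2 , 170.05]), 20)
top_20f (array([317.11, 128.48]), 355) (array([163.32, 170.  ]), 19)
scene0 (array([197.87, 216.31]), 215)
scene_19f (array([197.82, 216.28]), 212)
scene_20f (array([197.88, 216.31]), 212)
top_4 (array([126.98,   9.15]), 358) +190,120
body [-0.04  0.58] 1.05
rackhi [-0.19  0.47] 1.05
board [-0.05  0.11] 0.86
```

```bash
python3 -c "
from plant import ctrl
print(ctrl.close_job())"
```

```text
the job is handed in; nothing more can be done
None
```

I did the three steps in the order asked and handed the job in at about 25 s of robot time; `close_job` reported no verdict.

- **Lever:** it lies flat inside the aluminium tray. This was checked in both views.
- **Battery:** I levelled it on the bare board first, then lowered it nose-first into the pocket. It touched the floor at the expected height (underside about 38.1 mm, floor 38 mm), and its outline in the scene picture matches a flat, fully seated battery.
- **Timer:** I turned it with 18–20 N of down-force. The pointer reads about 1.61–1.63 against the green mark at 1.60. The wrist angle and the picture measures differ by about 0.02 rad, so it may be a degree or so past the mark; I left it there.
- **Charger:** it shifted about 1 mm with no measurable swivel, against the 15 mm limit.
- **Bystanders:** the cage, socket case and valve extender showed no movement in the pictures. One image-correlation check hinted at 0.6 pixel on the lube can. The cap's position in both views had not changed, and the fixed rack showed a similar false shift, so I took it as an artefact.
- **Cameras:** the two cameras disagreed by 2–4 mm on absolute positions, so I lined the battery up with the pocket relative to the charger in the same pictures.

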